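# Blow pencil bundles clean and lay them out for packing

## Robot

A 6-joint arm with a two-finger parallel gripper is mounted at the origin on the work surface. World frame = base frame: x ahead of the robot, y to its left, z up, the work surface at z = 0. Lengths are in mm, angles in rad, forces in N, time in s.
With the tool pointing down it reaches from about 350 to 875 mm from the base axis. Payload 4.2 kg.
Tool frame: the origin (TCP) lies midway between the tips of the shut fingers; the grasp point (between the pads) lies arm.grip_depth behind it (arm.grip_depth is the distance from the TCP to the grasp point, in mm); z points along the fingers, x is the direction in which the jaws open and shut, and the axes are right-handed (so a half turn about z gives the same grasp; the last joint's range is limited). The gripper opens to 85 mm and grips with 20 to 120 N. Pads are 22 mm wide; open, the fingers measure 114 mm over their backs; the gripper's body (76 mm by 85 mm) begins 54 mm behind the grasp point. The pads swing forward as they close: fully open they stand 13 mm farther back than shut.
Start: joints at [-0.848, 0.385, 0.008, 0, -1.194, -0.259], TCP at [279.605, -558.946, 231.312] pointing down, gripper open.
Joint ranges: [-3.14, 3.14], [-1.21, 2.06], [-1.07, 1.41], [-3.16, 2.05], [-2.99, -0.16], [-3.1, 3.1]. Speed limits (rad/s): [2.79, 2.79, 3.14, 3.14, 3.14, 3.14].

## Interface

Orientations are given as a unit quaternion [x, y, z, w].
In Python, from plant import arm gives the robot as it stands.
- The arm moves only by the shell command python3 -m crank 'ROWS' [FORCE]. ROWS is JSON, a list that holds one entry, the list of rows, each a list of 5 numbers: the shift along the tool's x, y, z in mm, then the turn about the tool's z in degrees, then the finger opening in mm, from 0 to 85.4. In form: [[[x, y, z, yaw, grip], ...]]. A call has exactly 5 rows; each row is the pose to reach, as a shift and turn from the pose measured when the call began, along the tool's axes at that moment; what a row does not reach only later rows make up. A row lasts 1/12 s, in which the tool goes at most 41.7 mm and 7.16 degrees, less where a joint would pass 70% of its speed; a pose out of reach is approached as far as the arm can. A call with a gripper value outside its range is refused whole. The fingers move at their own pace and stop on an object; FORCE is the grip in N (left out, the last holds). Time passes only in rows, so rows that repeat a pose let the fingers close, or fill a call up. It gives the time, the measured TCP pose, the force and the opening at its end, in the units of the state.
- arm.observe(): the state, without advancing time (a new reading comes with each control period).
- arm.capture(name): name is "side" or "top"; returns a dict with "pixels" (384x512x3 uint8, red, green, blue), "fx", "fy", "cx", "cy" (pixels), "k1" (the pictures are not rectified: a ray, as slopes to the right and down, at radius r is drawn at 1 + k1 r^2 times it, then the intrinsics apply), "R" (3x3) and "t" (3): a world point X has camera coordinates R X + t. Camera axes: x right, y down, z forward; pixel columns grow to the right and rows downward; lengths in mm; the calibration is good to about 2 mm. A picture is of the moment at which its call begins. There is no depth.
- arm.sign_off(): hands the job in, once; it reports no verdict.
The state is a dict: "time_s": time; "qpos": joint angles; "qd": joint speeds; "tau": joint torques, N m; "ee_pos": TCP position; "tcp_rot": TCP orientation; "wrist_force": force on the tool from outside, world axes, zero at the start; "torque": the same for the moment, N m; "width": finger opening in mm.
Only numpy, scipy, OpenCV 4.12 (cv2) and the standard library are available. Lean on these libraries where they do the work, as an engineer would, in place of code of your own. Each camera call takes 0.05 s, during which the arm holds its last target. There are 200 camera calls.

## Task

With the air valve still shut, lay every pencil bundle on the blow-off bed, one to a lane, lengthwise over the middle of its row of jets. Then turn the valve handle fully open, press the treadle down to its stop and hold it there for four seconds with all bundles in their lanes, let it up and turn the valve fully shut again; keep the bundles at the bed until then. Only after that lay each bundle in the middle of an outlined rectangle of its own on the packing board, lengthwise, and let go, leaving the other things on the bench where they are.

Things in the scene. Friction and masses are not known exactly. Their poses are not given: they have to be found in the camera images.
- bundle1: loose banded bundle of a dozen short yellow pencils (4 wide, 3 high), 95 mm long (its x axis) x 30 x 23 mm, 60 g, with a paper band round the middle; origin at its centre, 11.5 mm above what it lies on. Two or three of the four bundles are present (None when absent)
- bundle2: loose banded bundle of a dozen short yellow pencils (4 wide, 3 high), 95 mm long (its x axis) x 30 x 23 mm, 60 g, with a paper band round the middle; origin at its centre, 11.5 mm above what it lies on. Two or three of the four bundles are present (None when absent)
- bundle3: loose banded bundle of a dozen short yellow pencils (4 wide, 3 high), 95 mm long (its x axis) x 30 x 23 mm, 60 g, with a paper band round the middle; origin at its centre, 11.5 mm above what it lies on. Two or three of the four bundles are present (None when absent)
- bundle4: loose banded bundle of a dozen short yellow pencils (4 wide, 3 high), 95 mm long (its x axis) x 30 x 23 mm, 60 g, with a paper band round the middle; origin at its centre, 11.5 mm above what it lies on. Two or three of the four bundles are present (None when absent)
- bed: fixed blow-off bed: aluminium plate 130 mm (x) x 236 mm (y), 8 mm thick, with three lanes along its x axis, each a row of small jet holes between two black lines; a dark air manifold 22 mm high runs along its far (+x) edge. Origin at the centre of the plate's underside
- lane1 (a point): centre of a lane of the blow-off bed, on the plate's top face, -92 mm along the bed's y axis; x axis along the lane (lane 46 mm wide between its lines)
- lane2 (a point): centre of a lane of the blow-off bed, on the plate's top face, 0 mm along the bed's y axis; x axis along the lane (lane 46 mm wide between its lines)
- lane3 (a point): centre of a lane of the blow-off bed, on the plate's top face, 92 mm along the bed's y axis; x axis along the lane (lane 46 mm wide between its lines)
- board: fixed packing board: plywood 130 mm (x) x 236 mm (y), 6 mm thick, with three outlined rectangles 112 x 46 mm side by side, long way along its x axis. Origin at the centre of its underside
- spot1 (a point): centre of an outlined rectangle of the packing board, on its top face, -92 mm along the board's y axis; x axis along the rectangle
- spot2 (a point): centre of an outlined rectangle of the packing board, on its top face, 0 mm along the board's y axis; x axis along the rectangle
- spot3 (a point): centre of an outlined rectangle of the packing board, on its top face, 92 mm along the board's y axis; x axis along the rectangle
- air_valve (a joint): angle of the air valve's quarter-turn handle: 0 = shut (handle across the pipe, pointing to the valve's own -x), 1.571 = fully open (handle along the pipe, pointing to the valve's +y); it turns clockwise seen from above to open; hard stops at both ends; it stays where it is left (about 2 N at the grip)
- handle_pivot (a point): point on the vertical turning axis of the valve handle, fixed, at the mid-height of the handle (113 mm above the table); its axes are the valve's: pipe along y. The pipe's top lies 54 mm below this point
- handle_grip (a point): point on the valve handle 80 mm from the pivot, mid-height; the handle is a level black bar 105 mm long from the pivot, 14 mm wide, 14 mm high
- treadle (a joint): angle of the sprung treadle: 0 = up, 0.25 = down at its stop; about 8 N at the pad holds it down and it springs back
- treadle_pad (a point): point on the top face of the treadle's ribbed tread, 20 mm from its free end, where to press; the plate is 58 mm wide, 130 mm long, hinged at its other end (the base's -y end, 110 mm from this point); the pad is about 58 mm above the table when up and 31 mm when down
- sharpener: bystander: small metal pencil sharpener 25 x 15 x 12 mm; origin under its centre
- eraser: bystander: white eraser 22 x 45 x 13 mm; origin under its centre
- pencil_tub: bystander: steel tub, 84 mm across, of pencils standing up to 180 mm; origin under its centre
- tape_roll: bystander: roll of clear tape 96 mm across, 45 mm high; origin under its centre
- eraser_carton: bystander: cardboard carton 90 x 130 x 50 mm; origin under its centre
- brush_cup: bystander: white cup 72 mm across, 85 mm high; origin under its centre
- brush: bystander: hand brush lying on the table; origin underneath it

How it is judged:
By the outcome, as a careful person would: the job done as asked, in the order asked, and still so for the second after the job is handed in, with the robot touching nothing.
Of bundle1, bundle2, bundle3, bundle4 only 2 to 3 are there at a start; the rules pass over those that are not, and their reading is None.
At some moment in a run one of bundle1, bundle2, bundle3, bundle4 may be knocked a few centimetres aside while the robot is not near it.
Once in a run the grip may slacken for a moment while it holds something.
It also fails if it takes over 210 s, if anything falls off the work surface, if the arm or the gripper's body presses on something with over 40 N, if the wrist force passes 120 N, or if a joint passes its speed limit or range.

## Working session

There is one attempt and no reset: what is moved stays moved. The work goes in short steps, Python scripts to look and compute and a shell command to move; the robot and the scene stay as the last step left them, time stands still between calls to the robot, and variables do not carry over. Pictures are saved under pics/ and viewed, on a budget of 18 in all, crops included, one or two more only if the job needs it, and the job is handed in when it is done.

```bash
ls; mkdir -p pics; python3 - <<'E'
from plant import arm
import cv2
print(arm.observe(), arm.grip_depth)
for n in("top","side"):
    c=arm.capture(n); cv2.imwrite(f"pics/{n}0.png",c["pixels"][:,:,::-1])
    print(n,{k:c[k] for k in c if k!="pixels"})
E
```

```text
pics
{'time_s': 0.0, 'qpos': array([-8.48390875e-01,  3.85554059e-01,  6.61974650e-03, -5.22279851e-04,
       -1.19398240e+00, -2.58599308e-01]), 'qd': array([-2.42860586e-04,  5.45218046e-04, -3.05960083e-04,  1.26199151e-03,
       -1.30776025e-03,  5.71397968e-05]), 'tau': array([ 2.42714596e-03, -3.92289519e+01,  1.88401508e+01,  4.18636590e+00,
       -4.67875347e-03, -2.77917870e-06]), 'ee_pos': array([ 279.3574531 , -558.43792138,  230.21724921]), 'tcp_rot': array([ 5.25745330e-01,  8.50641326e-01,  5.40373446e-04, -9.43882244e-04]), 'wrist_force': array([ 0.45552002, -0.44345422,  0.03179543]), 'torque': array([-0.00164495,  0.0492795 ,  0.06266017]), 'width': 85.7659878790159} 18.700000000000003
top {'fx': 491.4078520959433, 'fy': 491.4078520959433, 'cx': 251.93464271453286, 'cy': 186.35135425729518, 'k1': 0.02967450609346232, 'R': array([[ 0.02468314, -0.99952081,  0.01867869],
       [-0.98558373, -0.02745878, -0.16694531],
       [ 0.1673782 , -0.01428868, -0.98578921]]), 't': array([ -44.55321705,  574.01262047, 1602.69435879])}
side {'fx': 465.9238151278611, 'fy': 465.9238151278611, 'cx': 258.0137601030871, 'cy': 193.3903414427278, 'k1': -0.19370823390306094, 'R': array([[ 0.64091648,  0.76760751, -0.00218679],
       [ 0.41794592, -0.35135204, -0.83777858],
       [-0.64385346,  0.53603214, -0.54600574]]), 't': array([-337.31529792, -147.55652509, 1898.06799607])}
```

View pics/top0.png

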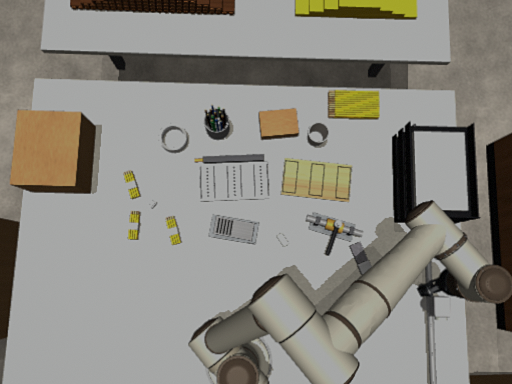

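View pics/side0.png

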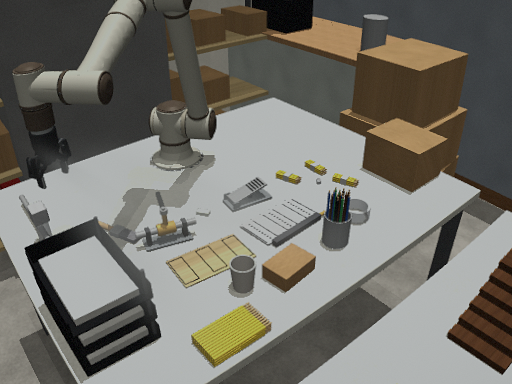

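Top view: bundles at (131,184), (134,225) and (174,230); the bed is at (234,181), the board at (316,179), the treadle at (234,229), and the valve at (335,225) with its handle pointing to the base. The side view agrees.

```bash
cat > h.py <<'E'
from plant import arm
import cv2, numpy as np
from scipy.spatial.transform import Rotation as Rn
def undist(c,uv):
    uv=np.atleast_2d(np.array(uv,float)); d=(uv-[c["cx"],c["cy"]])/[c["fx"],c["fy"]]; p=d.copy()
    for _ in range(20): p=d/(1+c["k1"]*(p**2).sum(1,keepdims=True))
    return p
def cast(c,uv,z):
    p=undist(c,uv); D=np.c_[p,np.ones(len(p))]@c["R"]; O=-c["R"].T@c["t"]
    return O+D*((z-O[2])/D[:,2])[:,None]
def proj(c,X):
    q=np.atleast_2d(X)@c["R"].T+c["t"]; s=q[:,:2]/q[:,2:]
    return s*(1+c["k1"]*(s**2).sum(1,keepdims=True))*[c["fx"],c["fy"]]+[c["cx"],c["cy"]]
def yellow(c):
    hsv=cv2.cvtColor(c["pixels"],cv2.COLOR_RGB2HSV)
    return cv2.inRange(hsv,(22,130,60),(38,255,255))
def bundles(c,z=23,amin=60,amax=600):
    m=cv2.morphologyEx(yellow(c),cv2.MORPH_CLOSE,np.ones((7,7)))
    out=[]
    for k in cv2.findContours(m,cv2.RETR_EXTERNAL,cv2.CHAIN_APPROX_NONE)[0]:
        if not amin<cv2.contourArea(k)<amax: continue
        w=cast(c,k[:,0,:],z)[:,:2].astype(np.float32)
        (x,y),(a,b),t=cv2.minAreaRect(w)
        if a<b: a,b,t=b,a,t+90
        out.append((round(x,1),round(y,1),round(a),round(b),round((t+90)%180-90,1),[int(v) for v in k[:,0].mean(0)]))
    return out
def rel(xyz,long_deg=None,jaw_deg=None):
    "tool-frame shift to world target TCP; yaw so that jaw axis is at jaw_deg (world, mod 180)"
    o=arm.observe(); R=Rn.from_quat(o["tcp_rot"]).as_matrix()
    s=R.T@(np.array(xyz)-o["ee_pos"]); cur=np.degrees(np.arctan2(R[1,0],R[0,0]))
    j=None
    if jaw_deg is not None: j=-(((jaw_deg-cur)+90)%180-90)   # tool z down: + turn = - world
    print("ee",o["ee_pos"].round(1),"jaw",round(cur,1),"tilt",(R[:2,2]*57.3).round(2),"q6",o["qpos"][5].round(2),"q1",o["qpos"][0].round(2),"w",round(o["width"],1),"t",round(o["time_s"],2))
    print("shift",s.round(1),"yaw",None if j is None else round(j,1))
E
python3 - <<'E'
from h import *
t=arm.capture("top");s=arm.capture("side")
for b in bundles(t): print("top",b)
for b in bundles(s): print("side",b)
rel([500,0,250])
a=cv2.resize(t["pixels"][145:265,190:370],None,fx=4.4,fy=4.4,interpolation=cv2.INTER_CUBIC)
cv2.imwrite("pics/topcrop.png",a[:,:,::-1])
a=cv2.resize(s["pixels"][165:295,100:330],None,fx=3.4,fy=3.4,interpolation=cv2.INTER_CUBIC)
cv2.imwrite("pics/sidecrop.png",a[:,:,::-1])
E
```

```text
top (394.1, 222.3, 30, 28, 20.0, [175, 238])
top (407.1, 364.1, 30, 27, -88.6, [132, 234])
top (547.2, 368.8, 32, 28, 21.6, [134, 192])
side (581.5, 364.8, 89, 56, 21.1, [343, 179])
side (431.2, 219.9, 96, 51, 16.7, [287, 176])
side (443.9, 351.8, 100, 50, -2.3, [314, 166])
ee [ 279.4 -558.7  230.6] jaw 116.6 tilt [-0.04  0.07] q6 -0.26 q1 -0.85 w 85.4 t 0.2
shift [401.  447.1 -18.9] yaw None
```

View pics/topcrop.png

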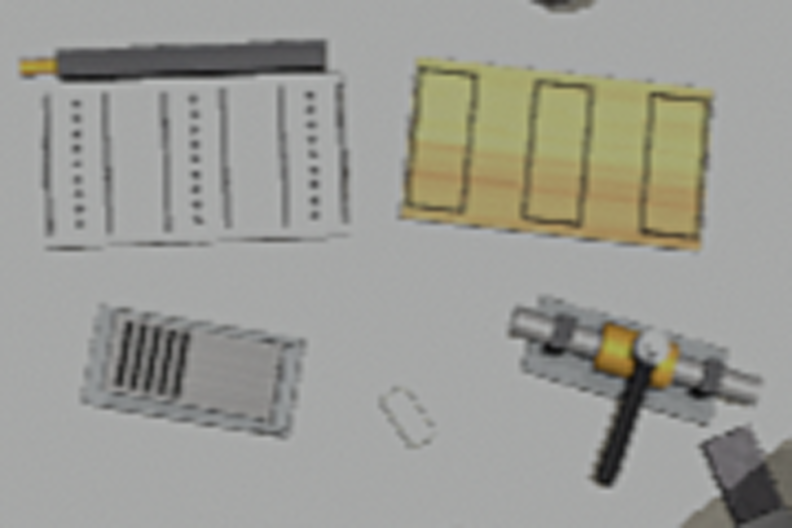

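View pics/sidecrop.png

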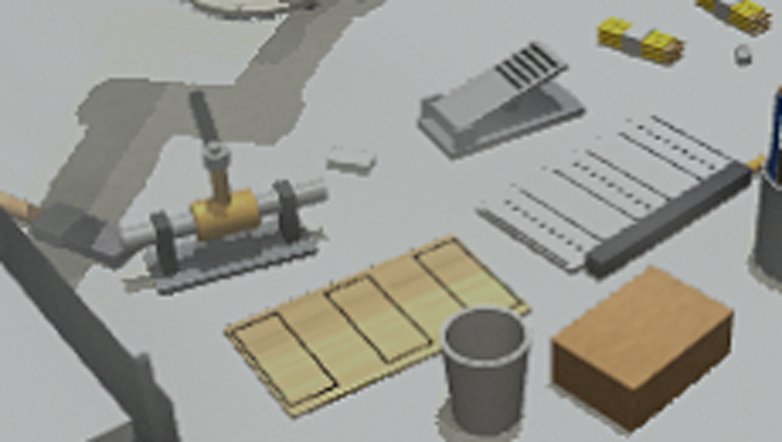

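Top crop: the jet rows run upright at crop columns 78, 195 and 312 between rows 95 and 233. The board corners are (418,58), (714,92), (700,250) and (400,217). Treadle ribs sit at the left (high) end, (115–185, 320–390), and the valve pivot cap is at (655,345) with the handle tip at (600,482). The side crop shows the treadle's free end up and the valve pivot at (215,152).

```bash
sed -i 's/np.ones((7,7))/np.ones((13,13))/' h.py; python3 - <<'E'
from h import *
t=arm.capture("top");s=arm.capture("side")
T=lambda p,z: cast(t,np.array(p)/4.4+[190,145]-0.4,z)[:,:2].round(1).tolist()
S=lambda p,z: cast(s,np.array(p)/3.4+[100,165]-0.35,z)[:,:2].round(1).tolist()
for b in bundles(t,amax=900): print("top",b)
for b in bundles(s): print("side",b)
print("jets top", T([(76,104),(80,225),(194,98),(197,220),(310,95),(315,216)],8))
print("lines", T([(47,95),(50,233),(105,93),(110,232),(163,93),(168,231),(222,90),(228,228),(281,87),(286,226),(339,85),(347,222)],8))
print("plate near edge", T([(46,248),(350,235)],8),"manifold top", T([(57,52),(326,40),(328,70),(60,78)],30))
print("board", T([(418,58),(714,92),(700,250),(400,217)],6))
print("rects ctr", T([(442,140),(557,153),(675,166)],6))
print("board side", S([(452,235),(530,305),(293,415),(226,330)],6))
print("treadle base",T([(100,303),(305,342),(290,438),(82,404)],6))
print("tread free corners",T([(122,314),(108,385)],61),"tread side", S([(538,41),(570,68)],61))
print("ribs", T([(155,353)],58))
print("pivot",T([(655,345)],122),S([(216,150)],122))
print("handle tip",T([(602,480)],120), S([(195,98)],120))
print("eraser",T([(408,417)],13))
E
```

```text
top (420.1, 230.5, 83, 29, 16.8, [173, 231])
top (434.0, 363.0, 81, 30, -1.3, [133, 226])
top (572.8, 378.8, 87, 30, 20.6, [131, 185])
side (578.4, 363.6, 95, 56, 21.1, [343, 179])
side (428.9, 218.9, 88, 63, 25.9, [287, 176])
side (445.7, 347.5, 105, 57, -1.2, [314, 166])
jets top [[641.1, 127.4], [545.1, 120.4], [648.6, 34.8], [551.5, 29.5], [653.6, -56.5], [557.2, -62.5]]
lines [[647.6, 150.4], [538.1, 143.4], [650.6, 104.9], [540.2, 96.9], [651.9, 59.3], [542.2, 51.8], [655.6, 13.0], [545.9, 5.2], [659.4, -33.5], [548.7, -40.0], [662.3, -79.2], [553.2, -87.6]]
plate near edge [[526.3, 146.0], [543.0, -90.1]] manifold top [[677.4, 142.0], [693.2, -67.3], [669.2, -69.4], [656.8, 138.8]]
board [[686.4, -141.5], [665.5, -376.2], [539.0, -364.1], [558.6, -129.1]]
rects ctr [[620.8, -161.3], [612.9, -252.0], [605.1, -345.0]]
board side [[558.8, -131.5], [681.7, -139.4], [664.8, -374.5], [540.0, -363.2]]
treadle base [[484.7, 102.7], [458.6, -56.9], [384.5, -47.1], [406.4, 113.5]]
tread free corners [[470.7, 82.3], [417.4, 90.8]] tread side [[413.1, 94.1], [474.7, 84.9]]
ribs [[442.4, 56.7]]
pivot [[452.1, -306.1]] [[450.9, -305.1]]
handle tip [[354.6, -268.0]] [[362.0, -276.2]]
eraser [[402.5, -137.0]]
```

```bash
cat >> h.py <<'E'
def bun(c,z=23,roi=None):
    "bundles incl. bare wood ends: broad hue + saturation, and band bridged"
    hsv=cv2.cvtColor(c["pixels"],cv2.COLOR_RGB2HSV)
    core=cv2.morphologyEx(yellow(c),cv2.MORPH_CLOSE,np.ones((13,13)))
    wide=cv2.inRange(hsv,(5,60,40),(40,255,255))
    m=cv2.morphologyEx(wide,cv2.MORPH_CLOSE,np.ones((13,13)))
    out=[]
    for k in cv2.findContours(m,cv2.RETR_EXTERNAL,cv2.CHAIN_APPROX_NONE)[0]:
        if not 90<cv2.contourArea(k)<900: continue
        mk=np.zeros(m.shape,np.uint8); cv2.drawContours(mk,[k],-1,255,-1)
        if (core&mk).sum()<0.3*mk.sum(): continue
        (u,v),(a,b),th=cv2.minAreaRect(k)
        w=cast(c,k[:,0,:],z)[:,:2].astype(np.float32)
        (x,y),(a,b),th=cv2.minAreaRect(w)
        if a<b: a,b,th=b,a,th+90
        mm=cv2.moments(mk,True); g=cast(c,[mm["m10"]/mm["m00"],mm["m01"]/mm["m00"]],z)[0]
        print("rect",round(x,1),round(y,1),"size",round(a+3),round(b+3),"ang",round((th+90)%180-90,1),"centroid",g[:2].round(1))
E
python3 - <<'E'
from h import *
t=arm.capture("top");s=arm.capture("side")
bun(t); print("side"); bun(s,12)
T=lambda p,z: cast(t,np.array(p)/4.4+[190,145]-0.4,z)[:,:2]
for nm,p,z in(("pipe",[(520,322),(760,388)],50),("base",[(540,295),(728,348)],3),("base2",[(525,365),(710,425)],3)):
    q=T(p,z); d=q[0]-q[1]; print(nm,q.round(1).tolist(),np.linalg.norm(d).round(),np.degrees(np.arctan2(-d[0],d[1])).round(1))
# handle bar: dark pixels
g=cv2.cvtColor(t["pixels"],cv2.COLOR_RGB2GRAY); m=np.zeros_like(g); m[233:256,322:340]=(g[233:256,322:340]<60)*255
p=cv2.findNonZero(m)[:,0]; w=cast(t,p,120)[:,:2]; print(len(p),w.mean(0).round(1)); v=cv2.fitLine(w.astype(np.float32),2,0,.01,.01).ravel(); print("handle dir",np.degrees(np.arctan2(v[1],v[0])),w[w[:,0].argmin()],w[w[:,0].argmax()])
sh=T([(153*1,203)],0); print("sharpener",cast(t,[(153,203)],6))
rel([500,0,300],jaw_deg=90)
E
```

```text
rect 423.3 232.0 size 97 34 ang 16.8 centroid [422.9 231.6]
rect 507.4 370.3 size 239 50 ang 7.6 centroid [501.2 371.2]
side
rect 419.7 232.5 size 105 73 ang 27.1 centroid [422.9 234.5]
rect 532.9 368.4 size 300 165 ang -21.9 centroid [556.  344.9]
pipe [[473.9, -217.8], [429.0, -399.0]] 187.0 -13.9
base [[500.5, -239.5], [463.1, -385.9]] 151.0 -14.3
base2 [[445.6, -228.0], [403.2, -371.2]] 149.0 -16.5
99 [ 387.5 -280.8]
handle dir -19.261818 [ 353.64180462 -266.64877469] [ 420.40668172 -298.48013758]
sharpener [[515.23563442 305.9669225    6.        ]]
ee [ 279.6 -558.9  231.2] jaw 116.6 tilt [-0.01  0.01] q6 -0.26 q1 -0.85 w 85.3 t 0.4
shift [401.3 447.2 -68.7] yaw 26.6
```

```bash
python3 -m crank '[[[24,32,0,0,60],[48,63,0,0,60],[73,95,0,0,60],[97,126,0,0,60],[121,158,0,0,60]]]' 30
python3 -m crank '[[[24,32,0,0,60],[48,63,0,0,60],[73,95,0,0,60],[97,126,0,0,60],[121,158,0,0,60]]]'
python3 -m crank '[[[37,16,0,0,60],[74,32,0,0,60],[111,48,0,0,60],[148,64,0,0,60],[185,78,0,0,60]]]'
python3 -m crank '[[[37,16,0,0,60],[74,32,0,0,60],[111,48,0,0,60],[148,64,0,0,60],[185,78,0,0,60]]]'
python3 - <<'E'
from h import *
rel([423,232,100],jaw_deg=107)
c=arm.capture("top"); [print(b) for b in bundles(c)]
E
```

```text
time_s: 0.82
ee_pos: [367.0, -378.4, 231.3]
tcp_rot: [0.526, 0.851, 0.0, 0.0]
wrist_force: [1.3, -0.8, -0.2]
width: 60.0
time_s: 1.23
ee_pos: [454.7, -197.7, 231.8]
tcp_rot: [0.526, 0.851, 0.0, 0.0]
wrist_force: [0.6, -0.1, -1.0]
width: 59.9
time_s: 1.65
ee_pos: [441.6, 4.6, 232.2]
tcp_rot: [0.526, 0.851, 0.001, 0.001]
wrist_force: [2.1, -0.2, 1.1]
width: 60.3
time_s: 2.07
ee_pos: [428.2, 207.2, 232.6]
tcp_rot: [0.526, 0.851, 0.001, 0.001]
wrist_force: [0.7, -0.2, -0.6]
width: 59.9
ee [428.2 207.2 232.6] jaw 116.6 tilt [0.18 0.06] q6 -1.9 q1 0.79 w 59.9 t 2.07
shift [ 24.6   6.1 132.6] yaw 9.6
(408.1, 227.6, 60, 29, 18.7, [174, 235])
(573.0, 378.4, 86, 30, 21.6, [131, 184])
```

```bash
python3 -m crank '[[[12,3,30,5,60],[25,6,60,9.6,60],[25,6,100,9.6,60],[25,6,140,9.6,60],[25,6,170,9.6,60]]]' 30
python3 -m crank '[[[0,0,25,0,60],[0,0,50,0,60],[0,0,57,0,60],[0,0,57,0,60],[0,0,57,0,60]]]'
python3 -c "
from h import *
rel([423,232,4],jaw_deg=107)"
python3 -m crank '[[[0,0,0,0,20],[0,0,0,0,20],[0,0,0,0,20],[0,0,0,0,20],[0,0,0,0,20]]]' 30
python3 -m crank '[[[0,0,0,0,20],[0,0,0,0,20],[0,0,0,0,20],[0,0,-10,0,20],[0,0,-40,0,20]]]'

```

```text
time_s: 2.53
ee_pos: [422.8, 237.7, 60.3]
tcp_rot: [0.593, 0.805, 0.002, 0.001]
wrist_force: [0.1, 0.5, 0.8]
width: 59.6
time_s: 2.95
ee_pos: [423.6, 238.3, 3.9]
tcp_rot: [0.593, 0.805, 0.002, 0.001]
wrist_force: [0.5, 0.2, -0.1]
width: 59.8
ee [423.6 238.3   3.9] jaw 107.3 tilt [0.25 0.16] q6 -2.12 q1 0.85 w 59.8 t 2.95
shift [-5.8 -2.4 -0.1] yaw 0.3
time_s: 3.37
ee_pos: [424.5, 239.2, 5.7]
tcp_rot: [0.593, 0.805, 0.004, 0.001]
wrist_force: [-0.2, -0.3, 6.4]
width: 29.3
time_s: 3.78
ee_pos: [421.8, 236.6, 42.7]
tcp_rot: [0.593, 0.805, -0.001, 0.0]
wrist_force: [-0.0, -0.0, -1.5]
width: 29.3
```

```bash
python3 -m crank '[[[0,0,-40,0,20],[0,0,-80,0,20],[0,0,-80,0,20],[0,0,-80,0,20],[0,0,-80,0,20]]]' 
python3 - <<'E'
from h import *
rel([609.3,-59.3,125],jaw_deg=93.9)
c=arm.capture("top"); [print(b) for b in bundles(c)]
c=arm.capture("side"); cv2.imwrite("pics/s1.png",c["pixels"][:,:,::-1])
E
```

```text
time_s: 4.2
ee_pos: [421.2, 236.3, 122.3]
tcp_rot: [0.593, 0.805, -0.001, 0.0]
wrist_force: [0.4, -0.9, -0.9]
width: 29.3
ee [421.2 236.3 122.3] jaw 107.2 tilt [-0.06 -0.09] q6 -2.12 q1 0.85 w 29.3 t 4.2
shift [-338.    92.1   -2.5] yaw 13.3
(396.4, 243.0, 35, 31, 17.1, [169, 238])
(572.8, 378.8, 87, 30, 20.6, [131, 185])
```

View pics/s1.png

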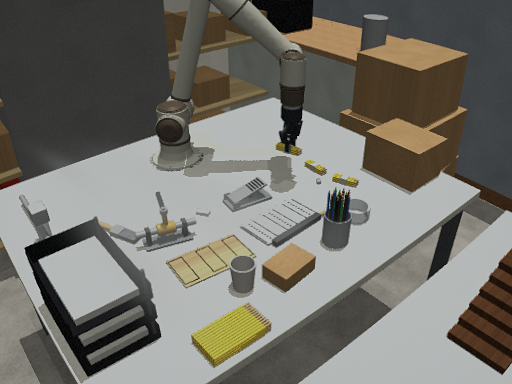

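The bundle hangs level in the jaws at (289,149), and the other two are still at (315,167) and (345,180). Now moving to lane 1.

```bash
python3 -m crank '[[[-34,9,0,4,20],[-68,18,0,8,20],[-101,28,0,12,20],[-135,37,0,13.3,20],[-169,46,0,13.3,20]]]' 
python3 -c "
from h import *
rel([609.3,-59.3,125],jaw_deg=93.9)"
```

```text
time_s: 4.72
ee_pos: [514.8, 86.4, 119.7]
tcp_rot: [0.683, 0.731, -0.004, -0.0]
wrist_force: [0.0, 1.2, -0.8]
width: 29.6
ee [514.8  86.4 119.7] jaw 93.9 tilt [-0.34 -0.31] q6 -1.98 q1 0.48 w 29.6 t 4.72
shift [-151.8   84.3   -5. ] yaw 0.0
```

```bash
python3 -m crank '[[[-35,20,0,0,20],[-70,39,0,0,20],[-105,58,0,0,20],[-140,78,0,0,20],[-152,84,5,0,20]]]' 
python3 -m crank '[[[0,0,20,0,20],[0,0,40,0,20],[0,0,60,0,20],[0,0,60,0,20],[0,0,60,0,20]]]' 
python3 - <<'E'
from h import *
rel([609.3,-59.3,14.5],jaw_deg=93.9)
c=arm.capture("side"); a=cv2.resize(c["pixels"][130:270,200:380],None,fx=4.2,fy=4.2); cv2.imwrite("pics/s2.png",a[:,:,::-1]); bun(c,28)
E
```

```text
time_s: 5.13
ee_pos: [611.2, -63.7, 113.5]
tcp_rot: [0.684, 0.73, -0.005, 0.0]
wrist_force: [0.7, 0.1, -0.5]
width: 29.5
time_s: 5.55
ee_pos: [609.3, -64.2, 51.1]
tcp_rot: [0.684, 0.73, -0.007, -0.002]
wrist_force: [-0.2, -0.3, -0.3]
width: 29.1
ee [609.3 -64.2  51.1] jaw 93.7 tilt [-0.67 -0.44] q6 -1.67 q1 0.16 w 29.1 t 5.55
shift [ 5.1  0.8 36.6] yaw -0.2
rect 555.4 346.5 size 300 162 ang -24.5 centroid [574.  324.1]
```

View pics/s2.png

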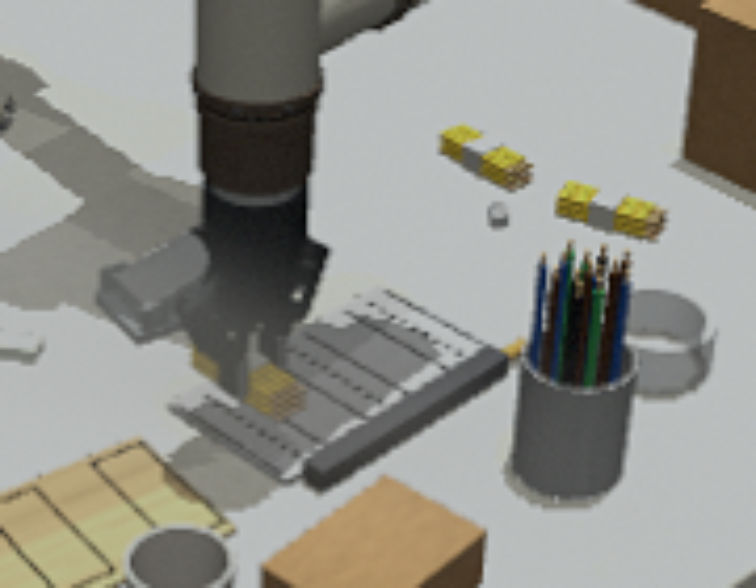

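The bundle is held over the right lane (250,385). Correcting by 5 mm and lowering.

```bash
python3 -m crank '[[[5,1,15,0,20],[5,1,30,0,20],[5,1,34,0,20],[5,1,36,0,20],[5,1,36.5,0,20]]]' 
python3 -c "
from h import *
rel([609.3,-59.3,14.5],jaw_deg=93.9)"
python3 -m crank '[[[0,0,0,0,30],[0,0,-1,0,40],[0,0,-2,0,55],[0,0,-4,0,60],[0,0,-4,0,60]]]' 
python3 -m crank '[[[0,0,-20,0,60],[0,0,-60,0,60],[0,0,-100,0,60],[0,0,-120,0,60],[0,0,-120,0,60]]]'
python3 -c "
from h import *
rel([514,86,130],jaw_deg=93)" 

```

```text
time_s: 6.02
ee_pos: [611.6, -59.1, 17.1]
tcp_rot: [0.683, 0.73, -0.005, 0.0]
wrist_force: [0.6, 0.8, 0.0]
width: 29.2
ee [611.6 -59.1  17.1] jaw 93.8 tilt [-0.38 -0.43] q6 -1.68 q1 0.17 w 29.2 t 6.02
shift [-0.1 -2.3  2.6] yaw -0.1
time_s: 6.43
ee_pos: [612.2, -59.0, 22.1]
tcp_rot: [0.683, 0.73, -0.004, 0.001]
wrist_force: [0.8, -0.1, -0.5]
width: 60.0
time_s: 6.85
ee_pos: [616.5, -58.0, 149.0]
tcp_rot: [0.683, 0.731, 0.0, 0.005]
wrist_force: [0.3, 0.4, 0.1]
width: 60.2
ee [616.5 -58.  149. ] jaw 93.9 tilt [ 0.45 -0.4 ] q6 -1.68 q1 0.17 w 60.2 t 6.85
shift [150.7 -92.7  17.1] yaw 0.9
```

```bash
python3 -m crank '[[[36,-13,0,0,60],[72,-26,0,0,60],[108,-38,0,0,60],[144,-50,0,0,60],[180,-63,0,0,60]]]' 
python3 -m crank '[[[36,-13,0,0,60],[72,-26,0,0,60],[108,-38,0,0,60],[144,-50,0,0,60],[160,-56,0,0,60]]]'
python3 - <<'E'
from h import *
rel([437,363,50],jaw_deg=88.7)
c=arm.capture("top"); bun(c); [print(b) for b in bundles(c)]
a=cv2.resize(c["pixels"][140:260,100:280],None,fx=4.2,fy=4.2); cv2.imwrite("pics/t3.png",a[:,:,::-1])
E
```

```text
time_s: 7.27
ee_pos: [540.4, 118.5, 146.7]
tcp_rot: [0.683, 0.73, -0.0, 0.005]
wrist_force: [0.8, 0.8, -0.4]
width: 60.5
time_s: 7.68
ee_pos: [472.3, 277.6, 144.8]
tcp_rot: [0.682, 0.731, 0.0, 0.005]
wrist_force: [-0.5, -0.3, 0.2]
width: 60.1
ee [472.3 277.6 144.8] jaw 94.0 tilt [ 0.43 -0.38] q6 -2.34 q1 0.83 w 60.1 t 7.68
shift [ 88.3 -29.9  94. ] yaw 5.3
rect 610.9 -58.3 size 98 32 ang 4.6 centroid [608.8 -58.4]
(430.5, 363.9, 74, 30, 0.1, [133, 227])
(607.6, -58.5, 80, 24, 1.3, [260, 178])
```

View pics/t3.png

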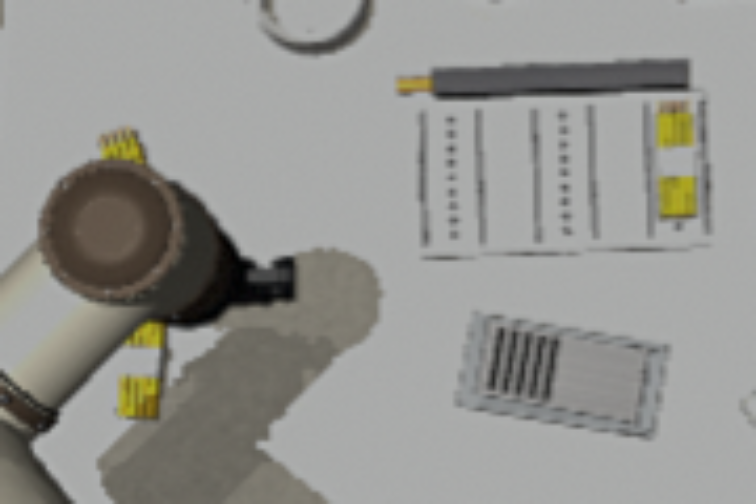

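Bundle A lies in the right lane (678,160 in the crop), square to the lines, about 3–4 mm towards the manifold. Next is the bundle at (437,363).

```bash
python3 -m crank '[[[35,-12,20,5,60],[70,-24,40,5.3,60],[88,-30,70,5.3,60],[88,-30,94,5.3,60],[88,-30,94,5.3,60]]]' 
python3 -c "
from h import *
rel([437,363,6],jaw_deg=88.7)"
```

```text
time_s: 8.15
ee_pos: [433.3, 361.4, 44.5]
tcp_rot: [0.714, 0.7, -0.005, 0.005]
wrist_force: [-0.8, -0.6, -0.1]
width: 60.1
ee [433.3 361.4  44.5] jaw 88.8 tilt [ 0.01 -0.86] q6 -2.59 q1 0.99 w 60.1 t 8.15
shift [ 2.2  3.7 38.5] yaw 0.1
```

```bash
python3 -m crank '[[[2,4,15,0,60],[2,4,30,0,60],[2,4,38,0,60],[2,4,38.5,0,60],[2,4,38.5,0,50]]]' 
python3 -m crank '[[[0,0,0,0,20],[0,0,0,0,20],[0,0,0,0,20],[0,0,0,0,20],[0,0,0,0,20]]]' 30
python3 -m crank '[[[0,0,0,0,20],[0,0,0,0,20],[0,0,-20,0,20],[0,0,-60,0,20],[0,0,-100,0,20]]]'
python3 - <<'E'
from h import *
rel([599.5,32.3,125],jaw_deg=93.9)
c=arm.capture("side"); bun(c,120); [print(b) for b in bundles(c,12)]
E
```

```text
time_s: 8.57
ee_pos: [437.9, 362.4, 6.6]
tcp_rot: [0.714, 0.7, -0.005, 0.006]
wrist_force: [-0.2, 0.6, 0.0]
width: 51.0
time_s: 8.98
ee_pos: [438.7, 363.2, 8.3]
tcp_rot: [0.714, 0.7, -0.004, 0.006]
wrist_force: [0.6, -1.5, 6.3]
width: 29.4
time_s: 9.4
ee_pos: [437.3, 363.1, 107.5]
tcp_rot: [0.714, 0.7, -0.006, 0.006]
wrist_force: [1.0, 1.1, -0.0]
width: 29.2
ee [437.3 363.1 107.5] jaw 88.8 tilt [-0.05 -0.99] q6 -2.58 q1 0.98 w 29.2 t 9.4
shift [-327.6  168.9  -11.9] yaw -5.1
rect 716.1 194.8 size 181 87 ang -54.7 centroid [705.4 199.8]
rect 444.9 353.7 size 120 60 ang -3.5 centroid [449.2 350.8]
(570.1, 379.4, 90, 57, 21.1, [343, 179])
(296.1, 513.0, 114, 59, -3.6, [315, 143])
```

```bash
python3 -m crank '[[[-33,17,-10,-1,20],[-66,34,-20,-3,20],[-98,50,-20,-5,20],[-131,67,-20,-5,20],[-164,84,-20,-5,20]]]' 
python3 -m crank '[[[-33,17,0,0,20],[-66,34,0,0,20],[-98,50,0,0,20],[-131,67,0,0,20],[-150,78,20,0,20]]]' 
python3 - <<'E'
from h import *
rel([600.5,32.3,17],jaw_deg=93.9)
c=arm.capture("side"); cv2.imwrite("pics/s4.png",c["pixels"][:,:,::-1]);[print(b) for b in bundles(c,12)]
E
```

```text
time_s: 9.87
ee_pos: [522.5, 201.0, 139.3]
tcp_rot: [0.682, 0.731, 0.003, 0.006]
wrist_force: [0.6, 0.5, -1.4]
width: 29.8
time_s: 10.28
ee_pos: [614.9, 54.4, 124.2]
tcp_rot: [0.682, 0.731, 0.006, 0.008]
wrist_force: [1.3, 0.3, -0.1]
width: 29.4
ee [614.9  54.4 124.2] jaw 93.9 tilt [ 1.19 -0.11] q6 -1.86 q1 0.35 w 29.4 t 10.28
shift [-20.7 -18.1 106.9] yaw 0.0
(475.5, 184.3, 112, 55, 3.8, [287, 187])
(570.1, 379.4, 90, 57, 21.1, [343, 179])
```

View pics/s4.png

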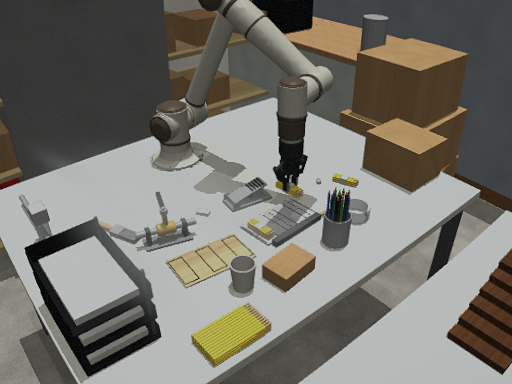

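The second bundle is held level at (289,187) above the bed. Lowering to lane 2.

```bash
python3 -m crank '[[[-10,-9,15,0,20],[-20,-18,30,0,20],[-21,-18,55,0,20],[-21,-18,75,0,20],[-21,-18,75,0,20]]]' 
python3 -c "
from h import *
rel([600.5,32.3,17],jaw_deg=93.9)"
```

```text
time_s: 10.75
ee_pos: [592.8, 28.4, 37.4]
tcp_rot: [0.685, 0.729, -0.002, 0.002]
wrist_force: [-0.4, 0.0, -0.8]
width: 29.1
ee [592.8  28.4  37.4] jaw 93.6 tilt [ 0.03 -0.33] q6 -1.84 q1 0.32 w 29.1 t 10.75
shift [ 3.5  7.9 20.4] yaw -0.3
```

```bash
python3 -m crank '[[[2,4,8,0,20],[3.5,7,14,0,20],[3.5,7,17,0,20],[3.5,7,19,0,20],[3.5,7,20,0,20]]]' 
python3 -c "
from h import *
rel([600.5,32.3,17],jaw_deg=93.9)"
python3 -m crank '[[[0,0,0,0,30],[0,0,-1,0,40],[0,0,-2,0,55],[0,0,-4,0,60],[0,0,-4,0,60]]]' 
python3 -m crank '[[[0,0,-20,0,60],[0,0,-60,0,60],[0,0,-100,0,60],[0,0,-100,0,60],[0,0,-100,0,60]]]'
python3 -m crank '[[[41,0,0,0,60],[82,0,0,0,60],[123,0,0,0,60],[164,0,0,0,60],[200,0,0,0,60]]]'
python3 - <<'E'
from h import *
rel([576,380,50],jaw_deg=110.6)
c=arm.capture("top"); bun(c,31); [print(b) for b in bundles(c)]
c=arm.capture("side"); [print(b) for b in bundles(c,12)]
E
```

```text
time_s: 11.17
ee_pos: [600.0, 32.5, 17.7]
tcp_rot: [0.684, 0.729, -0.002, 0.002]
wrist_force: [-0.6, 0.2, 0.1]
width: 29.4
ee [600.   32.5  17.7] jaw 93.6 tilt [ 0.08 -0.32] q6 -1.84 q1 0.33 w 29.4 t 11.17
shift [-0.3  0.5  0.7] yaw -0.3
time_s: 11.58
ee_pos: [600.5, 32.7, 22.6]
tcp_rot: [0.684, 0.729, -0.001, 0.003]
wrist_force: [0.2, -0.0, -0.7]
width: 60.1
time_s: 12.0
ee_pos: [602.0, 33.7, 126.1]
tcp_rot: [0.684, 0.729, 0.002, 0.005]
wrist_force: [0.2, -1.3, -1.0]
width: 60.2
time_s: 12.42
ee_pos: [588.2, 235.2, 124.1]
tcp_rot: [0.684, 0.729, 0.001, 0.004]
wrist_force: [0.2, -1.1, -1.1]
width: 59.8
ee [588.2 235.2 124.1] jaw 93.7 tilt [ 0.47 -0.22] q6 -2.15 q1 0.64 w 59.8 t 12.42
shift [145.6  -3.5  73.5] yaw -16.9
rect 596.6 33.5 size 96 34 ang 1.9 centroid [597.   34.1]
rect 609.4 -58.0 size 97 32 ang 4.6 centroid [607.5 -58.2]
(547.4, 370.0, 33, 31, 21.5, [133, 192])
(596.3, 33.7, 83, 24, 1.7, [233, 180])
(607.6, -58.7, 81, 27, 3.9, [260, 178])
(570.1, 379.4, 90, 57, 21.1, [343, 179])
```

```bash
python3 -m crank '[[[36,-1,0,-6,60],[72,-2,0,-12,60],[108,-3,15,-17,60],[140,-3,35,-17,60],[146,-3,55,-17,60]]]' 
python3 -c "
from h import *
rel([576,380,6],jaw_deg=110.6)"
```

```text
time_s: 12.93
ee_pos: [575.3, 387.6, 66.8]
tcp_rot: [0.565, 0.825, 0.002, 0.005]
wrist_force: [0.8, 0.3, -0.2]
width: 60.0
ee [575.3 387.6  66.8] jaw 111.2 tilt [ 0.6  -0.09] q6 -2.04 q1 0.83 w 60.0 t 12.93
shift [-7.  -2.7 60.8] yaw 0.6
```

```bash
python3 -m crank '[[[-4,-1,20,0,60],[-7,-3,40,0,60],[-7,-3,55,0,60],[-7,-3,60,0,60],[-7,-3,61,0,55]]]' 
python3 -m crank '[[[0,0,0,0,20],[0,0,0,0,20],[0,0,0,0,20],[0,0,0,0,20],[0,0,0,0,20]]]' 30
python3 -m crank '[[[0,0,0,0,20],[0,0,0,0,20],[0,0,-20,0,20],[0,0,-60,0,20],[0,0,-110,0,20]]]'
python3 - <<'E'
from h import *
rel([593.2,124.1,125],jaw_deg=93.9)
c=arm.capture("side"); [print(b) for b in bundles(c,120)]
E
```

```text
time_s: 13.35
ee_pos: [574.7, 378.2, 3.3]
tcp_rot: [0.565, 0.825, -0.0, 0.004]
wrist_force: [1.0, -0.3, -0.5]
width: 55.3
time_s: 13.77
ee_pos: [574.9, 378.4, 4.1]
tcp_rot: [0.565, 0.825, 0.0, 0.004]
wrist_force: [-0.7, -0.6, 0.1]
width: 29.4
time_s: 14.18
ee_pos: [572.9, 377.7, 104.4]
tcp_rot: [0.565, 0.825, -0.002, 0.004]
wrist_force: [1.1, 1.6, 0.0]
width: 29.3
ee [572.9 377.7 104.4] jaw 111.1 tilt [ 0.21 -0.47] q6 -2.03 q1 0.82 w 29.3 t 14.18
shift [-244.   -72.5  -18.4] yaw 17.2
(578.8, 366.8, 90, 58, 19.7, [345, 155])
```

```bash
python3 -m crank '[[[-38,-11,-10,6,20],[-76,-22,-15,12,20],[-114,-34,-15,17,20],[-152,-45,-15,17,20],[-190,-56,-15,17,20]]]' 
python3 -c "
from h import *
rel([592.5,124,13],jaw_deg=93.9)"
```

```text
time_s: 14.65
ee_pos: [594.5, 182.6, 132.1]
tcp_rot: [0.68, 0.733, 0.009, 0.006]
wrist_force: [1.3, 0.1, -0.8]
width: 29.2
ee [594.5 182.6 132.1] jaw 94.3 tilt [1.22 0.26] q6 -2.06 q1 0.56 w 29.2 t 14.65
shift [-58.6  -8.9 118.8] yaw 0.4
```

```bash
python3 -m crank '[[[-30,-5,0,0,20],[-58,-9,10,0,20],[-58,-9,40,0,20],[-58,-9,70,0,20],[-58,-9,85,0,20]]]' 
python3 -c "
from h import *
rel([592.5,124,13],jaw_deg=93.9)"
```

```text
time_s: 15.07
ee_pos: [589.8, 122.8, 43.9]
tcp_rot: [0.681, 0.732, 0.007, 0.005]
wrist_force: [-0.0, 0.9, -1.5]
width: 29.0
ee [589.8 122.8  43.9] jaw 94.2 tilt [1.  0.2] q6 -1.98 q1 0.48 w 29.0 t 15.07
shift [ 0.9  2.2 30.9] yaw 0.3
```

```bash
python3 -m crank '[[[1,2,12,0,20],[1,2,22,0,20],[1,2,27,0,20],[1,2,29,0,20],[1,2,30,0,20]]]' 
python3 -c "
from h import *
rel([592.5,124,13],jaw_deg=93.9)"
python3 -m crank '[[[0,0,0,0,30],[0,0,-1,0,40],[0,0,-2,0,55],[0,0,-4,0,60],[0,0,-4,0,60]]]' 
python3 -m crank '[[[0,0,-20,0,60],[0,0,-60,0,60],[0,0,-100,0,60],[0,0,-120,0,60],[0,0,-140,0,60]]]'
python3 -m crank '[[[-35,-20,0,0,60],[-70,-40,0,0,40],[-105,-60,0,0,30],[-140,-80,0,0,30],[-170,-97,0,0,30]]]'
python3 -m crank '[[[-35,-15,0,0,30],[-70,-30,0,0,30],[-105,-45,0,0,30],[-140,-60,0,0,30],[-180,-80,0,0,30]]]'
python3 - <<'E'
from h import *
rel([451.5,-305.6,180],jaw_deg=73)
c=arm.capture("top"); bun(c,31)
cv2.imwrite("pics/t5.png",cv2.resize(c["pixels"][140:270,170:390],None,fx=3.6,fy=3.6,interpolation=cv2.INTER_CUBIC)[:,:,::-1])
c=arm.capture("side"); [print(b) for b in bundles(c,12)]
E
```

```text
time_s: 15.48
ee_pos: [592.6, 124.4, 14.2]
tcp_rot: [0.681, 0.732, 0.008, 0.005]
wrist_force: [-0.7, -0.9, -0.8]
width: 29.4
ee [592.6 124.4  14.2] jaw 94.2 tilt [1.04 0.21] q6 -1.98 q1 0.48 w 29.4 t 15.48
shift [-0.3 -0.2  1.2] yaw 0.3
time_s: 15.9
ee_pos: [593.2, 124.6, 19.3]
tcp_rot: [0.681, 0.733, 0.008, 0.006]
wrist_force: [1.5, 0.3, -0.5]
width: 59.7
time_s: 16.32
ee_pos: [591.0, 124.2, 162.4]
tcp_rot: [0.681, 0.733, 0.01, 0.007]
wrist_force: [-0.0, 0.9, -0.7]
width: 59.8
time_s: 16.73
ee_pos: [505.1, -54.1, 159.8]
tcp_rot: [0.681, 0.733, 0.01, 0.007]
wrist_force: [-0.4, -0.5, 0.2]
width: 30.5
time_s: 17.15
ee_pos: [439.4, -238.1, 157.7]
tcp_rot: [0.68, 0.733, 0.011, 0.008]
wrist_force: [0.4, -1.0, 0.3]
width: 30.0
ee [ 439.4 -238.1  157.7] jaw 94.3 tilt [1.48 0.33] q6 -1.31 q1 -0.18 w 30.0 t 17.15
shift [-68.1   7.6 -22.3] yaw 21.3
rect 571.7 7.5 size 159 80 ang 46.1 centroid [581.4  17.2]
rect 621.7 -57.7 size 73 34 ang 1.6 centroid [618.8 -56.5]
rect 611.5 131.1 size 133 49 ang 16.6 centroid [601.8 128.8]
(580.6, 97.9, 119, 95, -86.7, [289, 208])
```

View pics/t5.png

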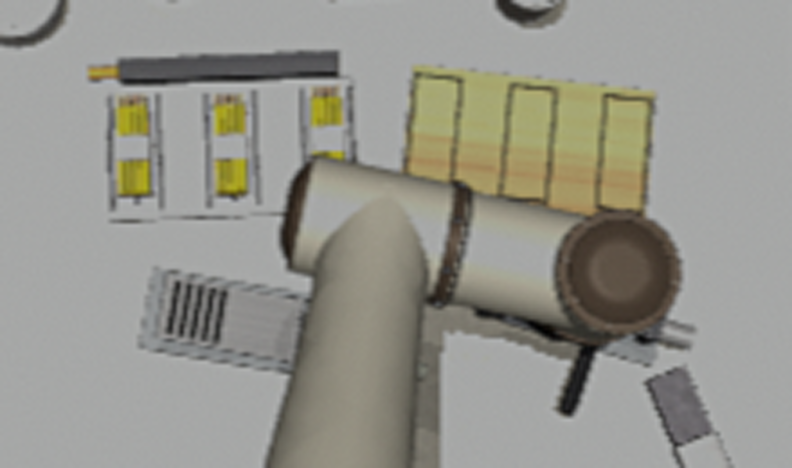

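All three bundles lie inside their lane lines (crop columns 134, 230 and 325), and the handle still points to (568,410). Moving to the handle.

```bash
python3 -c "
from h import *
rel([374.5,-277.5,157],jaw_deg=70)"
```

```text
ee [ 437.3 -240.6  157.2] jaw 93.8 tilt [1.36 0.34] q6 -1.31 q1 -0.18 w 30.1 t 17.25
shift [-32.6 -65.1  -1.5] yaw 23.8
```

```bash
python3 -m crank '[[[-12,-25,0,6,36],[-24,-50,0,12,36],[-32.6,-65,0,18,36],[-32.6,-65,0,24,36],[-32.6,-65,0,24,36]]]'
python3 - <<'E'
from h import *
rel([374.5,-277.5,97],jaw_deg=70)
c=arm.capture("side")
cv2.imwrite("pics/s6.png",cv2.resize(c["pixels"][150:270,80:240],None,fx=4.5,fy=4.5,interpolation=cv2.INTER_CUBIC)[:,:,::-1])
E
```

```text
time_s: 17.67
ee_pos: [374.1, -277.6, 155.9]
tcp_rot: [0.821, 0.571, 0.012, 0.005]
wrist_force: [0.5, 0.2, -0.4]
width: 36.1
ee [ 374.1 -277.6  155.9] jaw 69.6 tilt [1.41 0.33] q6 -1.62 q1 -0.3 w 36.1 t 17.67
shift [-0.6 -0.9 58.9] yaw -0.4
```

View pics/s6.png

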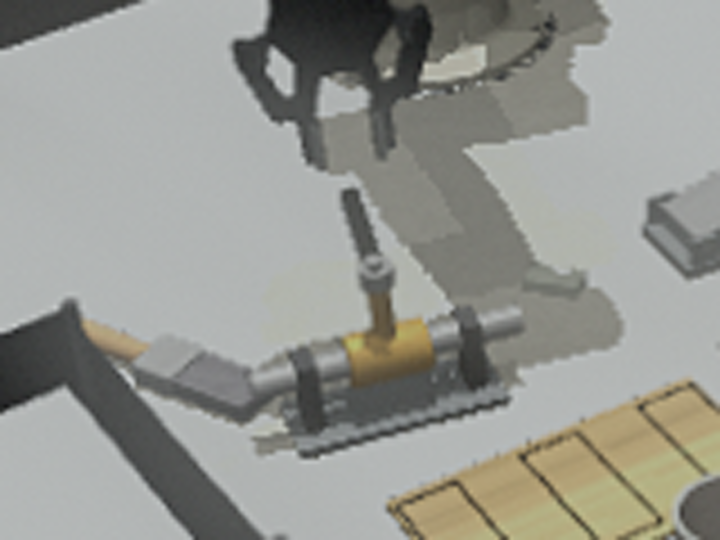

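Fingers stand either side of the handle tip (350,190). Carrying on from here would run the last joint out of range, so I'm flipping the jaws a half turn first.

```bash
python3 -m crank '[[[0,0,0,-7,36],[0,0,0,-14,36],[0,0,0,-21,36],[0,0,0,-28,36],[0,0,0,-35.5,36]]]'
python3 -m crank '[[[0,0,0,-7,36],[0,0,0,-14,36],[0,0,0,-21,36],[0,0,0,-28,36],[0,0,0,-35.5,36]]]'
python3 -m crank '[[[0,0,0,-7,36],[0,0,0,-14,36],[0,0,0,-21,36],[0,0,0,-28,36],[0,0,0,-35.5,36]]]'
python3 -m crank '[[[0,0,0,-7,36],[0,0,0,-14,36],[0,0,0,-21,36],[0,0,0,-28,36],[0,0,0,-35.5,36]]]'
python3 -m crank '[[[0,0,0,-7,36],[0,0,0,-14,36],[0,0,0,-21,36],[0,0,0,-28,36],[0,0,0,-35.5,36]]]'
python3 -c "
from h import *
rel([374.5,-277.5,97],jaw_deg=70)"
```

```text
time_s: 18.13
ee_pos: [375.6, -276.9, 156.1]
tcp_rot: [0.604, 0.797, 0.01, 0.008]
wrist_force: [0.2, 0.3, 0.3]
width: 35.9
time_s: 18.55
ee_pos: [376.5, -276.3, 156.3]
tcp_rot: [0.33, 0.944, 0.007, 0.011]
wrist_force: [0.1, -0.5, -0.2]
width: 36.0
time_s: 18.97
ee_pos: [377.5, -275.7, 156.4]
tcp_rot: [0.024, 1.0, 0.003, 0.013]
wrist_force: [0.4, -0.4, 0.5]
width: 35.8
time_s: 19.38
ee_pos: [378.4, -275.2, 156.6]
tcp_rot: [-0.284, 0.959, -0.001, 0.014]
wrist_force: [0.3, -1.1, 0.0]
width: 36.1
time_s: 19.8
ee_pos: [379.3, -274.6, 156.7]
tcp_rot: [-0.565, 0.825, -0.006, 0.013]
wrist_force: [-0.2, 0.2, -0.3]
width: 36.1
ee [ 379.3 -274.6  156.7] jaw -111.2 tilt [1.58 0.28] q6 1.5 q1 -0.29 w 36.1 t 19.8
shift [ 5.3  4.8 59.6] yaw -1.2
```

```bash
cat >> h.py <<'E'
P=np.array([451.5,-305.6])
def arc(angles,r=82,z=97):
    "tool-frame rows from the present pose to handle angles (world deg), jaw normal to handle"
    o=arm.observe(); R=Rn.from_quat(o["tcp_rot"]).as_matrix(); cur=np.degrees(np.arctan2(R[1,0],R[0,0]))
    d=o["ee_pos"][:2]-P
    print("now r",np.hypot(*d).round(1),"ang",np.degrees(np.arctan2(d[1],d[0])).round(1),"jaw",cur.round(1),"z",o["ee_pos"][2].round(1),"F",o["wrist_force"].round(1),"w",round(o["width"],1),"t",round(o["time_s"],2))
    for a in angles:
        x=np.r_[P+r*np.array([np.cos(np.radians(a)),np.sin(np.radians(a))]),z]
        print(a,(R.T@(x-o["ee_pos"])).round(1),"yaw",round(-(((a-90-cur)+90)%180-90),1))
E
python3 -m crank '[[[5.3,4.8,15,0,36],[5.3,4.8,30,0,36],[5.3,4.8,45,0,36],[5.3,4.8,57,0,36],[5.3,4.8,59,0,30]]]'
python3 -m crank '[[[0,0,0,0,22],[0,0,0,0,22],[0,0,0,0,22],[0,0,0,0,22],[0,0,0,0,22]]]' 20
python3 -c "
from h import *
arc([154,147,140,133,126])"
```

```text
time_s: 20.22
ee_pos: [374.1, -276.4, 95.8]
tcp_rot: [-0.566, 0.824, -0.004, 0.012]
wrist_force: [-0.2, -0.5, 0.0]
width: 29.9
time_s: 20.63
ee_pos: [374.5, -276.6, 96.5]
tcp_rot: [-0.566, 0.824, -0.005, 0.012]
wrist_force: [-0.0, 0.5, 0.3]
width: 22.2
now r 82.3 ang 159.3 jaw -111.0 z 96.5 F [-0.   0.5  0.3] w 22.2 t 20.63
154 [-7.6 -0.7 -0.4] yaw 5.0
147 [-17.5  -2.1  -0.2] yaw 12.0
140 [-27.2  -4.8  -0. ] yaw 19.0
133 [-36.4  -8.6   0.2] yaw 26.0
126 [-45.2 -13.6   0.4] yaw 33.0
```

```bash
python3 -m crank '[[[-7.6,-0.7,0,5,22],[-17.5,-2,0,12,22],[-27.2,-4.8,0,19,22],[-36.4,-8.6,0,26,22],[-45.2,-13.6,0,33,22]]]'
python3 -c "
from h import *
arc([119,112,105,98,91])"
```

```text
time_s: 21.05
ee_pos: [403.0, -239.2, 97.7]
tcp_rot: [-0.306, 0.952, -0.001, 0.013]
wrist_force: [-1.4, -2.2, -2.3]
width: 21.6
now r 82.2 ang 126.2 jaw -144.3 z 97.7 F [-1.4 -2.2 -2.3] w 21.6 t 21.05
119 [-10.2  -0.8   0.9] yaw 6.7
112 [-20.1  -2.5   1.2] yaw 13.7
105 [-29.6  -5.5   1.4] yaw 20.7
98 [-38.7  -9.6   1.7] yaw 27.7
91 [-47.3 -14.8   1.9] yaw 34.7
```

Contact force about 2–3 N, as expected.

```bash
python3 -m crank '[[[-10.2,-0.8,0,6.7,22],[-20,-2.5,0,13.7,22],[-29.6,-5.5,0,20.7,22],[-38.7,-9.6,0,27.7,22],[-47.3,-14.8,0,34.7,22]]]'
python3 -c "
from h import *
arc([85,80,75,70,66,62])"
```

```text
time_s: 21.47
ee_pos: [448.9, -223.5, 98.8]
tcp_rot: [-0.005, 1.0, 0.003, 0.011]
wrist_force: [-2.3, -1.8, -1.4]
width: 22.3
now r 82.1 ang 91.8 jaw -179.4 z 98.8 F [-2.3 -1.8 -1.4] w 22.3 t 21.47
85 [-9.7 -0.5  2. ] yaw 5.6
80 [-16.8  -1.5   2.1] yaw 10.6
75 [-23.8  -3.1   2.3] yaw 15.6
70 [-30.6  -5.4   2.4] yaw 20.6
66 [-35.9  -7.6   2.5] yaw 24.6
62 [-41.  -10.1   2.6] yaw 28.6
```

```bash
python3 -m crank '[[[-9.7,-0.5,0,5.6,22],[-16.8,-1.5,1,10.6,22],[-22,-2.7,1,14,22],[-26,-3.9,1,17,22],[-29,-4.9,1,19,22]]]'
python3 -c "
from h import *
arc([70,69,68,67,66,65])"
```

```text
time_s: 21.88
ee_pos: [472.8, -227.4, 97.6]
tcp_rot: [0.161, 0.987, 0.005, 0.004]
wrist_force: [-12.7, 4.8, 9.9]
width: 22.2
now r 81.1 ang 74.8 jaw 161.4 z 97.6 F [-12.7   4.8   9.9] w 22.2 t 21.88
70 [-6.8  1.   0.6] yaw 1.4
69 [-8.2  1.   0.6] yaw 2.4
68 [-9.6  0.9  0.6] yaw 3.4
67 [-11.1   0.8   0.6] yaw 4.4
66 [-12.5   0.7   0.6] yaw 5.4
65 [-13.9   0.5   0.6] yaw 6.4
```

```bash
python3 -m crank '[[[-3,0,0,0,22],[-5,0,0,0,22],[-6,0,0,0,22],[-6,0,0,0,22],[-6,0,0,0,22]]]'
python3 -c "
from h import *
arc([70])"
python3 -m crank '[[[3,0,0,0,28],[3,0,0,0,40],[3,0,-10,0,40],[3,0,-30,0,40],[3,0,-60,0,40]]]'
python3 - <<'E'
from h import *
rel([440.9,68.3,110],jaw_deg=170)
c=arm.capture("side")
cv2.imwrite("pics/s7.png",cv2.resize(c["pixels"][150:270,80:350],None,fx=2.9,fy=2.9,interpolation=cv2.INTER_CUBIC)[:,:,::-1])
E
```

```text
time_s: 22.3
ee_pos: [472.3, -227.8, 96.7]
tcp_rot: [0.162, 0.987, 0.006, -0.003]
wrist_force: [-10.5, 5.8, 6.2]
width: 22.3
now r 80.5 ang 75.0 jaw 161.4 z 96.7 F [-10.5   5.8   6.2] w 22.3 t 22.3
70 [-7.1  1.6 -0.3] yaw 1.4
time_s: 22.72
ee_pos: [469.0, -227.4, 156.2]
tcp_rot: [0.162, 0.987, 0.006, -0.005]
wrist_force: [0.8, -0.1, -0.1]
width: 40.0
ee [ 469.  -227.4  156.2] jaw 161.4 tilt [-0.44  0.76] q6 -0.17 q1 -0.15 w 40.0 t 22.72
shift [120.6 270.7  50.4] yaw -8.6
```

View pics/s7.png

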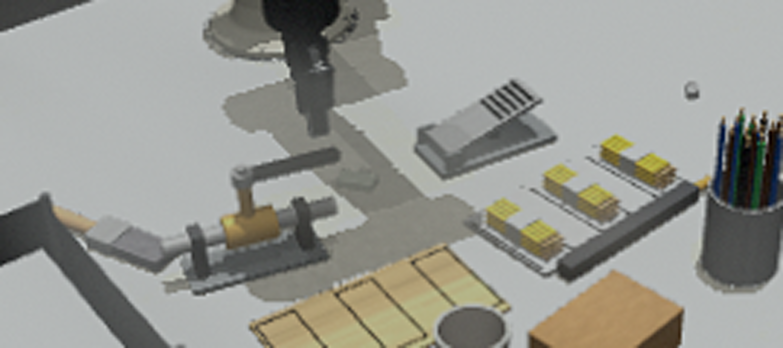

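Handle lies along the pipe towards (335,155), so the valve is open (12 N against the stop with no more movement). The bundles are in their lanes and the treadle is up. Moving over the treadle pad with the fingers shut.

```bash
python3 -m crank '[[[15,34,0,-3,20],[30,68,0,-6,0],[45,102,0,-8,0],[60,135,0,-8.6,0],[75,170,0,-8.6,0]]]'
python3 -m crank '[[[12,25,0,0,0],[25,55,0,0,0],[40,85,0,0,0],[40,100,0,0,0],[40,100,0,0,0]]]'
python3 - <<'E'
from h import *
rel([440.9,68.3,80],jaw_deg=170)
c=arm.capture("side"); cv2.imwrite("pics/s8.png",cv2.resize(c["pixels"][100:250,80:350],None,fx=2.9,fy=2.9,interpolation=cv2.INTER_CUBIC)[:,:,::-1])
c=arm.capture("top")
g=cv2.cvtColor(c["pixels"],cv2.COLOR_RGB2GRAY)
cv2.imwrite("pics/t8.png",cv2.resize(c["pixels"][195:270,280:380],None,fx=7,fy=7,interpolation=cv2.INTER_CUBIC)[:,:,::-1])
E
```

```text
time_s: 23.18
ee_pos: [457.2, -42.7, 166.9]
tcp_rot: [0.086, 0.996, 0.005, 0.005]
wrist_force: [0.0, 0.8, -0.1]
width: -0.1
time_s: 23.6
ee_pos: [436.4, 65.7, 169.2]
tcp_rot: [0.084, 0.996, 0.006, 0.007]
wrist_force: [-0.3, -0.0, -0.8]
width: 0.0
ee [436.4  65.7 169.2] jaw 170.4 tilt [0.83 0.59] q6 -0.69 q1 0.52 w 0.0 t 23.6
shift [-2.9  2.2 89.3] yaw 0.4
```

View pics/t8.png

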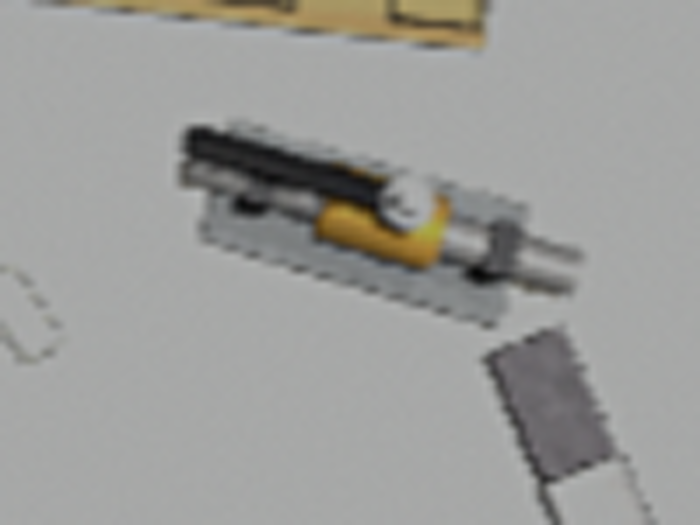

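The handle (195,140)–(405,200) is parallel to the pipe below it, so the valve is open. Pressing the treadle.

```bash
python3 -m crank '[[[-3,2,25,0,0],[-3,2,50,0,0],[-3,2,75,0,0],[-3,2,89,0,0],[-3,2,95,0,0]]]'
python3 -c "
from h import *
rel([440.9,68.3,31],jaw_deg=170)"
python3 -m crank '[[[0,0,12,0,0],[0,0,24,0,0],[0,0,36,0,0],[0,0,40,0,0],[0,0,43,0,0]]]'
python3 -c "
from h import *
rel([440.9,68.3,31],jaw_deg=170)"
```

```text
time_s: 24.12
ee_pos: [439.3, 64.1, 71.7]
tcp_rot: [0.087, 0.996, 0.004, 0.004]
wrist_force: [-0.4, -0.1, 0.3]
width: -0.3
ee [439.3  64.1  71.7] jaw 170.1 tilt [0.49 0.42] q6 -0.68 q1 0.51 w -0.3 t 24.12
shift [-0.6  4.  40.7] yaw 0.1
time_s: 24.53
ee_pos: [442.2, 65.2, 30.3]
tcp_rot: [0.087, 0.996, 0.005, 0.006]
wrist_force: [-7.5, 4.4, 29.5]
width: -0.1
ee [442.2  65.2  30.3] jaw 170.1 tilt [0.74 0.53] q6 -0.68 q1 0.51 w -0.1 t 24.53
shift [ 1.8  2.8 -0.7] yaw 0.1
```

```bash
python3 -m crank '[[[0,0,1,0,0],[0,0,1,0,0],[0,0,1,0,0],[0,0,1,0,0],[0,0,1,0,0]]]'
python3 -m crank '[[[0,0,1,0,0],[0,0,1,0,0],[0,0,1,0,0],[0,0,1,0,0],[0,0,1,0,0]]]'
```

```text
time_s: 24.95
ee_pos: [442.7, 65.0, 31.0]
tcp_rot: [0.087, 0.996, 0.006, 0.007]
wrist_force: [-5.4, 3.3, 11.1]
width: 0.4
time_s: 25.37
ee_pos: [443.2, 64.7, 31.5]
tcp_rot: [0.087, 0.996, 0.006, 0.007]
wrist_force: [-3.7, 2.3, 8.3]
width: 0.1
```

The force is sagging, so I'm pressing deeper and counting the hold from here.

```bash
python3 -m crank '[[[0,0,3,0,0],[0,0,4,0,0],[0,0,4,0,0],[0,0,4,0,0],[0,0,4,0,0]]]'
python3 -m crank '[[[0,0,2.5,0,0],[0,0,2.5,0,0],[0,0,2.5,0,0],[0,0,2.5,0,0],[0,0,2.5,0,0]]]'
```

```text
time_s: 25.78
ee_pos: [443.5, 64.7, 30.5]
tcp_rot: [0.088, 0.996, 0.006, 0.008]
wrist_force: [-10.2, 4.5, 24.2]
width: 0.0
time_s: 26.2
ee_pos: [443.6, 64.7, 30.6]
tcp_rot: [0.088, 0.996, 0.007, 0.008]
wrist_force: [-9.7, 5.4, 21.2]
width: 0.0
```

Stable at the stop with 21–24 N on it. Holding with the same offset for more than 4 s.

```bash
python3 -m crank '[[[0,0,3,0,0],[0,0,3,0,0],[0,0,3,0,0],[0,0,3,0,0],[0,0,3,0,0]]]'
python3 -m crank '[[[0,0,3,0,0],[0,0,3,0,0],[0,0,3,0,0],[0,0,3,0,0],[0,0,3,0,0]]]' | grep -E "force|pos"
python3 -m crank '[[[0,0,3,0,0],[0,0,3,0,0],[0,0,3,0,0],[0,0,3,0,0],[0,0,3,0,0]]]' | grep -E "force|pos"
python3 -m crank '[[[0,0,3,0,0],[0,0,3,0,0],[0,0,3,0,0],[0,0,3,0,0],[0,0,3,0,0]]]' | grep -E "force|pos"
python3 -c "
from h import *
c=arm.capture('top'); bun(c,31); [print(b) for b in bundles(c)]
c=arm.capture('side'); bun(c,20); cv2.imwrite('pics/s9.png',cv2.resize(c['pixels'][110:260,130:360],None,fx=3.4,fy=3.4,interpolation=cv2.INTER_CUBIC)[:,:,::-1])"
```

```text
time_s: 26.62
ee_pos: [443.6, 64.6, 30.5]
tcp_rot: [0.088, 0.996, 0.007, 0.008]
wrist_force: [-12.2, 5.3, 24.2]
width: 0.1
ee_pos: [443.6, 64.6, 30.5]
wrist_force: [-11.3, 5.5, 24.4]
ee_pos: [443.6, 64.6, 30.5]
wrist_force: [-11.3, 5.4, 25.9]
ee_pos: [443.6, 64.6, 30.5]
wrist_force: [-11.8, 5.1, 25.2]
rect 609.4 -58.0 size 97 32 ang 4.6 centroid [608.  -58.2]
(596.3, 33.7, 83, 24, 1.7, [233, 180])
(593.8, 124.0, 84, 27, 2.4, [206, 181])
(607.6, -58.7, 81, 27, 3.9, [260, 178])
```

View pics/s9.png

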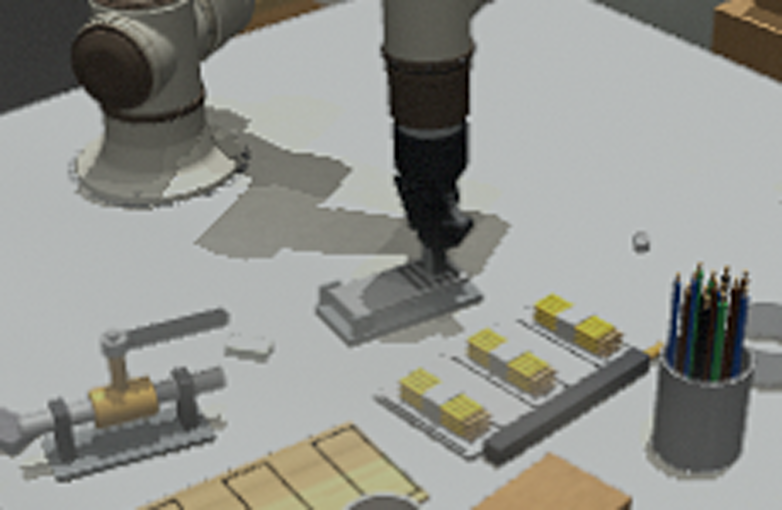

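Treadle is flat down at (400,305), the valve is open, and all three bundles are in their lanes. Continuing the hold, then letting it up.

```bash
python3 -m crank '[[[0,0,3,0,0],[0,0,3,0,0],[0,0,3,0,0],[0,0,3,0,0],[0,0,3,0,0]]]' | grep -E "force|pos"
python3 -m crank '[[[0,0,3,0,0],[0,0,3,0,0],[0,0,3,0,0],[0,0,3,0,0],[0,0,3,0,0]]]' | grep -E "force|pos"
python3 -m crank '[[[0,0,3,0,0],[0,0,3,0,0],[0,0,3,0,0],[0,0,3,0,0],[0,0,3,0,0]]]' | grep -E "force|pos"
python3 -m crank '[[[0,0,3,0,0],[0,0,3,0,0],[0,0,3,0,0],[0,0,3,0,0],[0,0,3,0,0]]]' | grep -E "force|pos"
python3 -m crank '[[[0,0,3,0,0],[0,0,3,0,0],[0,0,3,0,0],[0,0,3,0,0],[0,0,3,0,0]]]' | grep -E "force|pos"
python3 -m crank '[[[0,0,3,0,0],[0,0,3,0,0],[0,0,3,0,0],[0,0,3,0,0],[0,0,3,0,0]]]' 
python3 -m crank '[[[0,0,3,0,0],[0,0,3,0,0],[0,0,3,0,0],[0,0,3,0,0],[0,0,3,0,0]]]' 
python3 -c "
from h import *
c=arm.capture('top'); [print(b) for b in bundles(c)]"
python3 -m crank '[[[0,0,-8,0,0],[0,0,-16,0,0],[0,0,-26,0,0],[0,0,-50,0,0],[0,0,-90,0,0]]]'
python3 -m crank '[[[0,0,-20,0,0],[0,0,-40,0,0],[0,0,-40,0,0],[0,0,-40,0,40],[0,0,-40,0,40]]]'
python3 -c "
from h import *
rel([472.3,-227.8,157],jaw_deg=161.4)"
```

```text
ee_pos: [443.6, 64.6, 30.4]
wrist_force: [-11.5, 5.1, 25.8]
ee_pos: [443.6, 64.6, 30.4]
wrist_force: [-10.8, 5.3, 25.5]
ee_pos: [443.6, 64.6, 30.4]
wrist_force: [-10.9, 3.8, 25.3]
ee_pos: [443.6, 64.6, 30.4]
wrist_force: [-11.2, 4.4, 25.3]
ee_pos: [443.6, 64.6, 30.4]
wrist_force: [-11.4, 5.1, 25.3]
time_s: 30.47
ee_pos: [443.6, 64.6, 30.5]
tcp_rot: [0.089, 0.996, 0.01, 0.01]
wrist_force: [-12.1, 4.9, 25.3]
width: -0.2
time_s: 30.88
ee_pos: [443.6, 64.6, 30.4]
tcp_rot: [0.089, 0.996, 0.01, 0.01]
wrist_force: [-11.2, 4.1, 25.4]
width: -0.1
(596.3, 33.7, 83, 24, 1.7, [233, 180])
(593.8, 124.0, 84, 27, 2.4, [206, 181])
(607.6, -58.5, 80, 24, 1.3, [260, 178])
time_s: 31.35
ee_pos: [439.8, 61.3, 119.5]
tcp_rot: [0.09, 0.996, 0.008, 0.007]
wrist_force: [0.5, 0.9, 0.2]
width: 0.1
time_s: 31.77
ee_pos: [438.9, 60.1, 159.3]
tcp_rot: [0.091, 0.996, 0.008, 0.007]
wrist_force: [-1.1, 0.1, 0.5]
width: 23.2
ee [438.9  60.1 159.3] jaw 169.6 tilt [0.88 0.89] q6 -0.68 q1 0.5 w 23.2 t 31.77
shift [ -85.  -277.1   -1.6] yaw 8.2
```

```bash
python3 -m crank '[[[-11,-36,0,3,40],[-22,-72,0,6,40],[-33,-108,0,8.2,40],[-44,-144,0,8.2,40],[-50,-165,0,8.2,40]]]'
python3 -c "
from h import *
rel([472,-227,157],jaw_deg=163)"
```

```text
time_s: 32.18
ee_pos: [457.4, -114.1, 155.6]
tcp_rot: [0.163, 0.987, 0.008, 0.005]
wrist_force: [0.2, -0.1, -0.5]
width: 40.2
ee [ 457.4 -114.1  155.6] jaw 161.2 tilt [0.71 0.87] q6 -0.41 q1 0.09 w 40.2 t 32.18
shift [ -50.1 -102.2   -3. ] yaw -1.8
```

```bash
python3 -m crank '[[[-15,-32,0,-2,40],[-30,-64,0,-2,40],[-45,-92,0,-2,40],[-50,-102,0,-2,40],[-50,-102,0,-2,40]]]'
python3 -c "
from h import *
arc([75.5])"
```

```text
time_s: 32.6
ee_pos: [471.4, -228.9, 152.2]
tcp_rot: [0.148, 0.989, 0.008, 0.003]
wrist_force: [-0.1, 0.2, -0.1]
width: 40.4
now r 79.2 ang 75.5 jaw 163.0 z 152.2 F [-0.1  0.2 -0.1] w 40.4 t 32.6
75.5 [ 0.4  1.8 55.3] yaw -2.5
```

```bash
python3 -m crank '[[[2,2,15,0,40],[2,2,30,0,40],[2,2,45,0,40],[2,2,54,0,40],[2,2,55,0,40]]]'
python3 -m crank '[[[0,0,0,0,30],[0,0,0,0,22],[0,0,0,0,22],[0,0,0,0,22],[0,0,0,0,22]]]'
python3 -c "
from h import *
arc([82,89,96,103,110])"
```

```text
time_s: 33.02
ee_pos: [468.8, -224.3, 94.9]
tcp_rot: [0.148, 0.989, 0.009, 0.001]
wrist_force: [0.1, 0.2, -1.2]
width: 40.0
time_s: 33.43
ee_pos: [469.2, -224.4, 95.6]
tcp_rot: [0.147, 0.989, 0.009, 0.001]
wrist_force: [-0.6, -0.9, 0.2]
width: 22.2
now r 83.1 ang 77.7 jaw 163.0 z 95.6 F [-0.6 -0.9  0.2] w 22.2 t 33.43
82 [ 6.  -1.8 -1.4] yaw -9.0
89 [15.8 -4.  -1.4] yaw -16.0
96 [25.3 -7.3 -1.5] yaw -23.0
103 [ 34.2 -11.8  -1.6] yaw -30.0
110 [ 42.6 -17.3  -1.7] yaw -37.0
```

```bash
python3 -m crank '[[[6,-1.8,-1,-7,22],[15.8,-4,-1,-14,22],[25.3,-7.3,-1,-21,22],[34.2,-11.8,-1,-28,22],[42.6,-17.3,-1,-35,22]]]'
python3 -c "
from h import *
arc([117,124,131,138,145])"
```

```text
time_s: 33.85
ee_pos: [424.7, -228.3, 97.2]
tcp_rot: [-0.16, 0.987, 0.007, 0.006]
wrist_force: [2.3, 2.5, 0.3]
width: 21.9
now r 81.8 ang 109.1 jaw -161.6 z 97.2 F [2.3 2.5 0.3] w 21.9 t 33.85
117 [11.2 -0.7  0. ] yaw -8.6
124 [21.  -2.8 -0.1] yaw -15.6
131 [30.5 -6.1 -0.3] yaw -22.6
138 [ 39.5 -10.5  -0.5] yaw -29.6
145 [ 47.8 -15.9  -0.7] yaw -36.6
```

```bash
python3 -m crank '[[[11,-0.7,0,-7,22],[21,-2.8,0,-14,22],[30.5,-6.1,0,-21,22],[39.5,-10.5,0,-28,22],[47.8,-16,0,-35,22]]]'
python3 -c "
from h import *
arc([150,155,160,164,167,170])"
```

```text
time_s: 34.27
ee_pos: [384.5, -258.5, 97.0]
tcp_rot: [-0.452, 0.892, 0.005, 0.009]
wrist_force: [1.2, 3.0, 1.5]
width: 22.0
now r 81.9 ang 144.9 jaw -126.2 z 97.0 F [1.2 3.  1.5] w 22.0 t 34.27
150 [ 7.3 -0.4 -0.2] yaw -6.2
155 [14.4 -1.4 -0.3] yaw -11.2
160 [21.3 -3.1 -0.5] yaw -16.2
164 [26.8 -4.9 -0.6] yaw -20.2
167 [30.8 -6.5 -0.6] yaw -23.2
170 [34.7 -8.3 -0.7] yaw -26.2
```

```bash
python3 -m crank '[[[7.3,-0.4,0,-6.2,22],[14.4,-1.4,0,-11.2,22],[21.3,-3.1,0,-16.2,22],[25,-4.5,0,-19,22],[26.8,-5,0,-20.2,22]]]'
python3 -c "
from h import *
arc([166,168,170,172,174])"
```

```text
time_s: 34.68
ee_pos: [372.5, -283.2, 96.9]
tcp_rot: [-0.602, 0.798, 0.003, 0.01]
wrist_force: [-0.6, 2.1, 1.7]
width: 21.8
now r 82.1 ang 164.2 jaw -106.0 z 96.9 F [-0.6  2.1  1.7] w 21.8 t 34.68
166 [ 2.6 -0.2 -0.2] yaw -2.0
168 [ 5.5 -0.3 -0.3] yaw -4.0
170 [ 8.3 -0.6 -0.3] yaw -6.0
172 [11.2 -0.9 -0.4] yaw -8.0
174 [14.  -1.4 -0.4] yaw -10.0
```

```bash
python3 -m crank '[[[2.6,-0.2,0,-2,22],[5.5,-0.3,0,-4,22],[7,-0.5,0,-5,22],[8.3,-0.6,0,-6,22],[8.3,-0.6,0,-6,22]]]'
python3 -c "
from h import *
arc([170,172,174])"
```

```text
time_s: 35.1
ee_pos: [371.3, -288.9, 96.9]
tcp_rot: [-0.642, 0.767, 0.004, 0.012]
wrist_force: [3.3, 14.8, 2.7]
width: 21.8
now r 81.9 ang 168.2 jaw -100.1 z 96.9 F [ 3.3 14.8  2.7] w 21.8 t 35.1
170 [ 2.5  0.1 -0.2] yaw -0.1
172 [ 5.4  0.1 -0.3] yaw -2.1
174 [ 8.2 -0.1 -0.3] yaw -4.1
```

Force jumped to 15 N at 168°, which is the shut stop. One more push to be sure, then release, raise and look.

```bash
python3 -m crank '[[[2,0,0,0,22],[4,0,0,0,22],[5,0,0,0,22],[5,0,0,0,22],[5,0,0,0,22]]]'
python3 -m crank '[[[-2,0,0,0,28],[-2,0,0,0,40],[-2,0,-20,0,40],[-2,0,-60,0,50],[-2,0,-80,0,60]]]'
python3 -c "
from h import *
rel([600,-58,170],jaw_deg=94)
c=arm.capture('top'); bun(c,31); [print(b) for b in bundles(c,31)]
cv2.imwrite('pics/t10.png',cv2.resize(c['pixels'][140:270,170:390],None,fx=3.6,fy=3.6,interpolation=cv2.INTER_CUBIC)[:,:,::-1])"
```

```text
time_s: 35.52
ee_pos: [371.2, -289.3, 96.7]
tcp_rot: [-0.641, 0.767, 0.006, 0.015]
wrist_force: [5.5, 24.2, 6.4]
width: 22.0
time_s: 35.93
ee_pos: [371.3, -291.0, 180.2]
tcp_rot: [-0.641, 0.767, 0.004, 0.015]
wrist_force: [0.8, -0.1, 1.1]
width: 59.6
ee [ 371.3 -291.   180.2] jaw -100.2 tilt [1.05 1.4 ] q6 1.75 q1 -0.34 w 59.6 t 35.93
shift [-269.5 -183.5   20.1] yaw -14.2
rect 596.6 33.5 size 96 34 ang 1.9 centroid [597.   34.1]
rect 609.4 -58.0 size 97 32 ang 4.6 centroid [607.3 -58.2]
rect 611.3 131.3 size 133 49 ang 16.2 centroid [601.6 128.8]
(594.9, 33.5, 83, 24, 1.7, [233, 180])
(592.3, 123.4, 83, 27, 2.4, [206, 181])
(606.1, -58.4, 81, 27, 3.9, [260, 178])
```

View pics/t10.png

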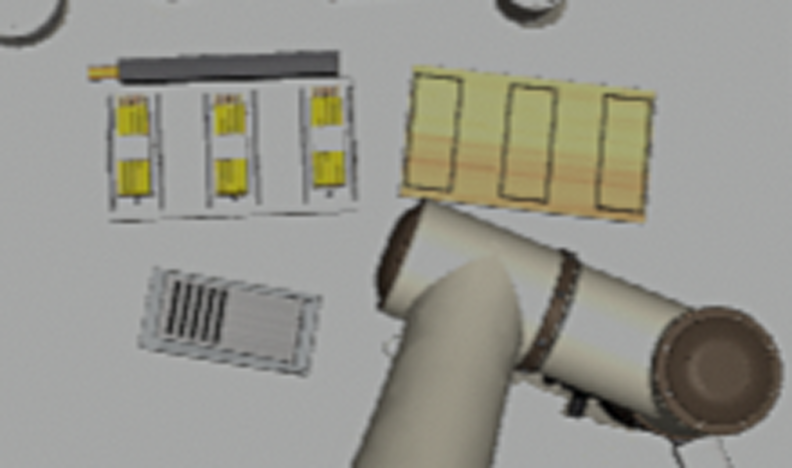

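The bundles are all still in their lanes and the treadle is up. The valve was pushed to its shut stop with 24 N, with no further movement. Now packing, starting with lane 1.

```bash
python3 -m crank '[[[-33,-22,0,-5,60],[-67,-45,0,-10,60],[-100,-68,0,-14,60],[-134,-91,0,-14,60],[-165,-112,0,-14,60]]]'
python3 -c "
from h import *
rel([608.5,-58.2,60],jaw_deg=94)"
```

```text
time_s: 36.4
ee_pos: [513.8, -148.6, 190.3]
tcp_rot: [0.73, -0.683, 0.003, -0.016]
wrist_force: [0.0, -0.2, -0.3]
width: 59.9
ee [ 513.8 -148.6  190.3] jaw -86.2 tilt [1.49 1.16] q6 1.64 q1 0.01 w 59.9 t 36.4
shift [-81.5 -96.9 134.5] yaw -0.2
```

```bash
python3 -m crank '[[[-26,-31,0,0,60],[-52,-62,0,0,60],[-82,-97,30,0,60],[-82,-97,65,0,60],[-82,-97,100,0,60]]]'
python3 -c "
from h import *
rel([608.5,-58.2,13],jaw_deg=94)"
```

```text
time_s: 36.82
ee_pos: [610.7, -56.5, 93.8]
tcp_rot: [0.731, -0.682, 0.004, -0.018]
wrist_force: [-1.1, -0.1, -0.5]
width: 59.9
ee [610.7 -56.5  93.8] jaw -86.0 tilt [1.75 1.18] q6 1.49 q1 0.16 w 59.9 t 36.82
shift [ 3.1  4.9 80.7] yaw -0.0
```

```bash
python3 -m crank '[[[3,5,20,0,60],[3,5,40,0,60],[3,5,60,0,60],[3,5,75,0,60],[3,5,79,0,60]]]'
python3 -c "
from h import *
rel([608.5,-58.2,13],jaw_deg=94)"
python3 -m crank '[[[0,0,0,0,20],[0,0,0,0,20],[0,0,0,0,20],[0,0,0,0,20],[0,0,0,0,20]]]' 30
python3 -m crank '[[[0,0,0,0,20],[0,0,0,0,20],[0,0,-20,0,20],[0,0,-60,0,20],[0,0,-90,0,20]]]'
python3 -c "
from h import *
rel([604.4,-344.1,100],jaw_deg=85.1)"
```

```text
time_s: 37.23
ee_pos: [606.4, -59.0, 11.4]
tcp_rot: [0.731, -0.683, 0.002, -0.016]
wrist_force: [-0.3, -0.0, -0.5]
width: 59.8
ee [606.4 -59.   11.4] jaw -86.1 tilt [1.43 1.13] q6 1.5 q1 0.16 w 59.8 t 37.23
shift [-0.7 -2.2 -1.5] yaw -0.1
time_s: 37.65
ee_pos: [607.0, -59.0, 12.5]
tcp_rot: [0.731, -0.683, 0.003, -0.016]
wrist_force: [-0.0, -0.2, -0.5]
width: 29.4
time_s: 38.07
ee_pos: [604.6, -61.0, 104.0]
tcp_rot: [0.731, -0.682, 0.003, -0.016]
wrist_force: [0.1, 0.2, -0.2]
width: 29.2
ee [604.6 -61.  104. ] jaw -86.1 tilt [1.54 1.11] q6 1.49 q1 0.16 w 29.2 t 38.07
shift [282.5  19.6  -1.5] yaw 8.8
```

```bash
python3 -m crank '[[[38,3,0,4,20],[76,6,0,8,20],[114,8,0,8.8,20],[152,11,0,8.8,20],[190,13,0,8.8,20]]]'
python3 -m crank '[[[38,-3,0,0,20],[76,-6,0,0,20],[90,-7,0,0,20],[92,-7,20,0,20],[92,-7,40,0,20]]]'
python3 -c "
from h import *
rel([603,-344.1,11.5],jaw_deg=85.1)
c=arm.capture('side'); cv2.imwrite('pics/s11.png',cv2.resize(c['pixels'][130:300,90:360],None,fx=2.9,fy=2.9,interpolation=cv2.INTER_CUBIC)[:,:,::-1])"
```

```text
time_s: 38.48
ee_pos: [604.4, -252.8, 100.7]
tcp_rot: [-0.677, 0.736, -0.002, 0.017]
wrist_force: [0.6, -0.2, -0.7]
width: 29.1
time_s: 38.9
ee_pos: [605.2, -346.4, 59.8]
tcp_rot: [-0.676, 0.737, -0.004, 0.017]
wrist_force: [1.2, 0.3, -1.3]
width: 29.5
ee [ 605.2 -346.4   59.8] jaw -95.0 tilt [1.76 1.03] q6 1.8 q1 -0.3 w 29.5 t 38.9
shift [-1.1  3.8 48.2] yaw -0.1
```

View pics/s11.png

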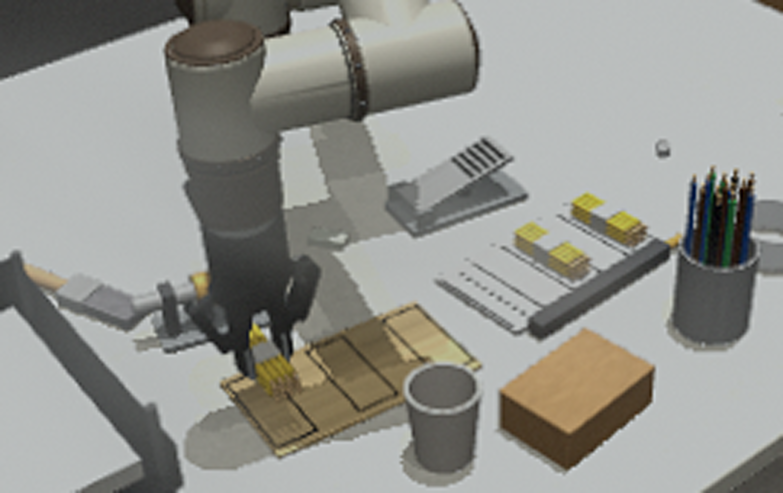

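The bundle is held above the left rectangle (275,370), and the two others are in their lanes. Lowering and releasing.

```bash
python3 -m crank '[[[-1,4,16,0,20],[-1,4,32,0,20],[-1,4,42,0,20],[-1,4,46,0,20],[-1,4,47,0,20]]]'
python3 -c "
from h import *
rel([603,-344.1,11.5],jaw_deg=85.1)"
python3 -m crank '[[[0,0,0,0,30],[0,0,-1,0,40],[0,0,-2,0,55],[0,0,-4,0,60],[0,0,-4,0,60]]]' 
python3 -m crank '[[[0,0,-20,0,60],[0,0,-60,0,60],[0,0,-100,0,60],[0,0,-100,0,60],[0,0,-100,0,60]]]'
python3 -m crank '[[[-38,0,0,0,60],[-76,0,0,0,60],[-114,0,0,0,60],[-152,0,0,0,60],[-190,0,0,0,60]]]'
python3 -c "
from h import *
rel([597.5,33.5,60],jaw_deg=92)
c=arm.capture('top'); [print(b) for b in bundles(c,31)]"
```

```text
time_s: 39.37
ee_pos: [598.7, -340.9, 9.6]
tcp_rot: [-0.676, 0.737, 0.002, 0.015]
wrist_force: [-6.9, 3.5, 14.5]
width: 29.4
ee [ 598.7 -340.9    9.6] jaw -94.9 tilt [1.08 1.3 ] q6 1.81 q1 -0.3 w 29.4 t 39.37
shift [ 2.8 -4.5 -1.9] yaw 0.0
time_s: 39.78
ee_pos: [599.0, -341.0, 14.0]
tcp_rot: [-0.676, 0.737, 0.002, 0.015]
wrist_force: [-0.5, -0.4, 1.0]
width: 60.0
time_s: 40.2
ee_pos: [598.9, -344.0, 117.8]
tcp_rot: [-0.676, 0.736, -0.002, 0.017]
wrist_force: [0.7, 1.3, -1.5]
width: 59.8
time_s: 40.62
ee_pos: [614.0, -153.1, 120.4]
tcp_rot: [-0.676, 0.737, -0.001, 0.016]
wrist_force: [0.8, 0.1, 0.9]
width: 60.0
ee [ 614.  -153.1  120.4] jaw -94.9 tilt [1.37 1.16] q6 1.5 q1 0.0 w 60.0 t 40.62
shift [-183.1   33.8   63.7] yaw -6.9
(597.0, -337.6, 86, 35, -6.2, [342, 183])
(592.3, 123.4, 83, 27, 2.4, [206, 181])
```

```bash
python3 -m crank '[[[-38,6,0,-4,60],[-76,13,0,-7,60],[-114,20,0,-7,60],[-152,27,0,-7,60],[-183,33,20,-7,60]]]'
python3 -c "
from h import *
rel([596.5,33.5,14],jaw_deg=92.5)
c=arm.capture('top'); bun(c,29)
a=c['pixels'][150:215,275:365]
cv2.imwrite('pics/t12.png',cv2.resize(a,None,fx=8,fy=8,interpolation=cv2.INTER_CUBIC)[:,:,::-1])"
```

```text
time_s: 41.08
ee_pos: [598.8, 40.9, 106.8]
tcp_rot: [0.722, -0.691, 0.003, -0.019]
wrist_force: [1.3, 0.3, -0.1]
width: 60.0
ee [598.8  40.9 106.8] jaw -87.5 tilt [1.77 1.32] q6 1.29 q1 0.33 w 60.0 t 41.08
shift [ 9.3  5.6 92.5] yaw 0.0
```

View pics/t12.png

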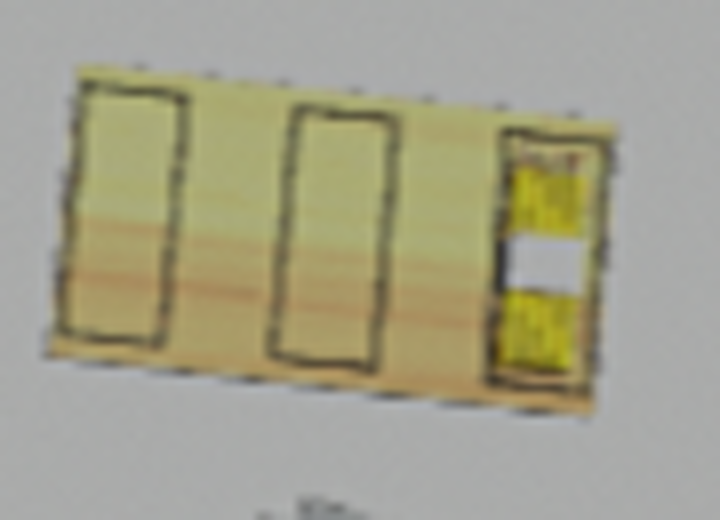

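Bundle A is inside the right rectangle, with its band at about (546,265) and the outline centred at (548,260). Its exact centre is computed next, while I pick the lane 2 bundle.

```bash
python3 -c "
from h import *
c=arm.capture('top')
T=lambda p,z: cast(c,np.array(p)/8+[275,150]-.45,z)[:,:2].round(1)
print('band',T([(546,265)],29),'ends',T([(550,150),(537,370)],29),'rect',T([(505,130),(608,142),(590,388),(490,380)],6).mean(0),'sides',T([(507,265),(585,265)],29))"
python3 -m crank '[[[9,5.6,20,0,60],[9,5.6,40,0,60],[9,5.6,60,0,60],[9,5.6,80,0,60],[9,5.6,88,0,60]]]'
python3 -c "
from h import *
rel([596.5,33.5,14],jaw_deg=92.5)"
```

```text
band [[ 599.7 -339.6]] ends [[ 649.9 -341.6]
 [ 554.3 -335.5]] rect [ 606.4  -345.25] sides [[ 599.2 -322.9]
 [ 600.2 -356.2]]
time_s: 41.6
ee_pos: [588.3, 33.3, 8.7]
tcp_rot: [0.723, -0.691, -0.003, -0.011]
wrist_force: [-0.7, 0.1, -1.1]
width: 59.8
ee [588.3  33.3   8.7] jaw -87.4 tilt [0.64 1.13] q6 1.31 q1 0.32 w 59.8 t 41.6
shift [ 0.1 -8.3 -5.2] yaw 0.1
```

```bash
python3 -m crank '[[[0,-4,-5,0,60],[0,-8,-5,0,60],[0,-8.3,-5,0,60],[0,-8.3,-5,0,50],[0,-8.3,-5,0,45]]]'
python3 -c "
from h import *
rel([596.5,33.5,14],jaw_deg=92.5)"
python3 -m crank '[[[0,0,0,0,20],[0,0,0,0,20],[0,0,0,0,20],[0,0,0,0,20],[0,0,0,0,20]]]' 30
python3 -m crank '[[[0,0,0,0,20],[0,0,0,0,20],[0,0,-20,0,20],[0,0,-60,0,20],[0,0,-90,0,20]]]'
python3 -c "
from h import *
rel([612.3,-252.4,100],jaw_deg=85.1)"
```

```text
time_s: 42.02
ee_pos: [597.2, 33.7, 14.9]
tcp_rot: [0.723, -0.691, -0.002, -0.012]
wrist_force: [-0.2, 0.1, 0.5]
width: 45.0
ee [597.2  33.7  14.9] jaw -87.4 tilt [0.76 1.17] q6 1.32 q1 0.32 w 45.0 t 42.02
shift [0.2 0.8 0.9] yaw 0.1
time_s: 42.43
ee_pos: [597.8, 33.8, 16.0]
tcp_rot: [0.723, -0.691, -0.002, -0.013]
wrist_force: [-0.7, 0.9, 6.0]
width: 29.0
time_s: 42.85
ee_pos: [596.1, 31.8, 106.6]
tcp_rot: [0.723, -0.691, -0.002, -0.012]
wrist_force: [0.2, 0.7, -0.9]
width: 29.2
ee [596.1  31.8 106.6] jaw -87.4 tilt [0.75 1.13] q6 1.31 q1 0.32 w 29.2 t 42.85
shift [284.7  -3.1   1.2] yaw 7.5
```

```bash
python3 -m crank '[[[38,0,0,3.5,20],[76,0,0,7.5,20],[114,0,0,7.5,20],[152,0,0,7.5,20],[190,0,0,7.5,20]]]'
python3 -c "
from h import *
rel([614,-252.8,14.7],jaw_deg=85.1)"
```

```text
time_s: 43.27
ee_pos: [604.2, -159.5, 102.4]
tcp_rot: [-0.677, 0.736, 0.003, 0.011]
wrist_force: [1.1, 1.3, -1.3]
width: 29.2
ee [ 604.2 -159.5  102.4] jaw -94.8 tilt [0.69 1.15] q6 1.51 q1 -0.01 w 29.2 t 43.27
shift [ 94.  -16.8  85.9] yaw 0.1
```

```bash
python3 -m crank '[[[38,-7,0,0,20],[76,-14,0,0,20],[94,-17,0,0,20],[94,-17,25,0,20],[94,-17,45,0,20]]]'
python3 -m crank '[[[0,0,10,0,20],[0,0,20,0,20],[0,0,20,0,20],[0,0,20,0,20],[0,0,20,0,20]]]'
python3 -c "
from h import *
rel([614,-252.8,14.7],jaw_deg=85.1)"
```

```text
time_s: 43.68
ee_pos: [613.5, -255.5, 54.6]
tcp_rot: [-0.675, 0.738, 0.003, 0.012]
wrist_force: [-1.2, -0.1, -1.3]
width: 29.3
time_s: 44.1
ee_pos: [614.7, -255.0, 35.7]
tcp_rot: [-0.676, 0.737, 0.002, 0.012]
wrist_force: [0.4, -0.3, -0.9]
width: 29.2
ee [ 614.7 -255.    35.7] jaw -95.0 tilt [0.86 1.13] q6 1.66 q1 -0.16 w 29.2 t 44.1
shift [-1.7  1.1 21. ] yaw -0.1
```

```bash
python3 -m crank '[[[-1.5,1,8,0,20],[-1.5,1,15,0,20],[-1.5,1,18,0,20],[-1.5,1,19,0,20],[-1.5,1,19,0,20]]]'
python3 -c "
from h import *
rel([614,-252.8,14.7],jaw_deg=85.1)"
```

```text
time_s: 44.52
ee_pos: [613.9, -252.9, 16.2]
tcp_rot: [-0.676, 0.737, 0.003, 0.012]
wrist_force: [-0.1, 0.0, -0.9]
width: 29.3
ee [ 613.9 -252.9   16.2] jaw -95.0 tilt [0.81 1.14] q6 1.66 q1 -0.16 w 29.3 t 44.52
shift [-0.1 -0.1  1.5] yaw -0.1
```

```bash
python3 -m crank '[[[0,0,1,0,22],[0,0,1,0,32],[0,0,-1,0,50],[0,0,-3,0,60],[0,0,-3,0,60]]]' 
python3 -m crank '[[[0,0,-20,0,60],[0,0,-60,0,60],[0,0,-90,0,60],[0,0,-90,0,60],[0,0,-90,0,60]]]'
python3 -m crank '[[[-38,0,0,-3,60],[-76,0,0,-6,60],[-114,0,0,-7,60],[-152,0,0,-8,60],[-190,0,0,-8,60]]]'
python3 -m crank '[[[-38,6,0,0,60],[-76,13,0,0,60],[-114,20,0,0,60],[-152,26,0,0,60],[-175,30,0,0,60]]]'
python3 -c "
from h import *
rel([594,123.5,14],jaw_deg=93)
c=arm.capture('top'); [print(b) for b in bundles(c,29)]"
```

```text
time_s: 44.93
ee_pos: [614.4, -253.1, 20.2]
tcp_rot: [-0.676, 0.737, 0.002, 0.012]
wrist_force: [-0.1, -0.3, -0.1]
width: 60.0
time_s: 45.35
ee_pos: [614.5, -255.2, 113.3]
tcp_rot: [-0.676, 0.737, -0.001, 0.014]
wrist_force: [-0.9, 0.5, -1.2]
width: 59.7
time_s: 45.77
ee_pos: [629.9, -64.4, 115.9]
tcp_rot: [0.725, -0.688, 0.001, -0.013]
wrist_force: [0.2, -0.1, -0.3]
width: 59.9
time_s: 46.18
ee_pos: [589.0, 111.7, 117.1]
tcp_rot: [0.726, -0.687, 0.0, -0.012]
wrist_force: [1.1, -0.3, -0.1]
width: 59.9
ee [589.  111.7 117.1] jaw -86.8 tilt [0.99 1.02] q6 1.18 q1 0.45 w 59.9 t 46.18
shift [ -9.8  -3.7 103.4] yaw 0.2
(597.4, -338.2, 86, 34, -4.6, [342, 183])
(611.6, -250.8, 88, 32, -2.5, [316, 178])
```

```bash
python3 -m crank '[[[-5,-2,20,0,60],[-10,-4,40,0,60],[-10,-4,60,0,60],[-10,-4,60,0,60],[-10,-4,60,0,60]]]'
python3 -c "
from h import *
rel([594,123.5,14],jaw_deg=93)
c=arm.capture('side'); [print(b) for b in bundles(c,20)]
print(proj(c,[[594,123.5,28]]))"
```

```text
time_s: 46.65
ee_pos: [592.3, 124.7, 55.9]
tcp_rot: [0.727, -0.686, -0.001, -0.011]
wrist_force: [0.7, 1.1, 0.8]
width: 60.2
ee [592.3 124.7  55.9] jaw -86.7 tilt [0.8  0.96] q6 1.17 q1 0.47 w 60.2 t 46.65
shift [ 2.  -1.  41.9] yaw 0.3
(595.2, -336.5, 94, 42, -4.8, [182, 264])
(609.7, -256.5, 99, 43, -3.8, [209, 254])
(586.5, 125.1, 93, 46, 6.3, [298, 204])
[[299.03056766 203.44313037]]
```

The lane 3 bundle is still in place (298,204 seen against 299,203 expected).

```bash
python3 -m crank '[[[2,-1,15,0,60],[2,-1,30,0,60],[2,-1,39,0,60],[2,-1,40,0,55],[2,-1,40,0,45]]]'
python3 -c "
from h import *
rel([594,123.5,14],jaw_deg=93)"
python3 -m crank '[[[0,0,0,0,20],[0,0,0,0,20],[0,0,0,0,20],[0,0,0,0,20],[0,0,0,0,20]]]' 30
python3 -m crank '[[[0,0,0,0,20],[0,0,0,0,20],[0,0,-20,0,20],[0,0,-60,0,20],[0,0,-90,0,20]]]'
python3 -m crank '[[[38,-5,0,4,20],[76,-10,0,7.5,20],[114,-14,0,7.5,20],[152,-19,0,7.5,20],[190,-24,0,7.5,20]]]'
python3 -c "
from h import *
rel([621,-161,30],jaw_deg=85.1)"
```

```text
time_s: 47.12
ee_pos: [595.4, 123.6, 17.7]
tcp_rot: [0.727, -0.686, 0.0, -0.012]
wrist_force: [0.4, -0.5, -0.5]
width: 45.7
ee [595.4 123.6  17.7] jaw -86.7 tilt [0.99 1.02] q6 1.17 q1 0.47 w 45.7 t 47.12
shift [0.1 1.5 3.7] yaw 0.3
time_s: 47.53
ee_pos: [596.4, 124.0, 19.1]
tcp_rot: [0.727, -0.686, 0.001, -0.014]
wrist_force: [0.2, -0.4, 6.8]
width: 29.3
time_s: 47.95
ee_pos: [594.1, 122.0, 109.7]
tcp_rot: [0.727, -0.686, 0.001, -0.012]
wrist_force: [1.8, 1.0, -0.7]
width: 29.1
time_s: 48.37
ee_pos: [628.7, -67.7, 106.4]
tcp_rot: [-0.681, 0.732, 0.001, 0.012]
wrist_force: [1.0, 0.4, -1.2]
width: 29.1
ee [628.7 -67.7 106.4] jaw -94.1 tilt [0.95 1.01] q6 1.37 q1 0.14 w 29.1 t 48.37
shift [95.   2.1 74.6] yaw 0.8
```

```bash
python3 -m crank '[[[38,0,0,0.8,20],[76,0,0,0.8,20],[95,0,0,0.8,20],[95,0,25,0.8,20],[95,0,50,0.8,20]]]'
python3 -m crank '[[[0,0,10,0,20],[0,0,16,0,20],[0,0,16,0,20],[0,0,16,0,20],[0,0,16,0,20]]]'
python3 -c "
from h import *
rel([623,-161,18],jaw_deg=85.1)"
```

```text
time_s: 48.78
ee_pos: [623.1, -163.6, 54.9]
tcp_rot: [-0.675, 0.738, -0.0, 0.013]
wrist_force: [0.3, -0.3, -1.4]
width: 29.1
time_s: 49.2
ee_pos: [624.5, -163.0, 40.4]
tcp_rot: [-0.675, 0.738, -0.001, 0.014]
wrist_force: [-0.5, -0.4, -0.4]
width: 29.0
ee [ 624.5 -163.    40.4] jaw -95.0 tilt [1.28 0.99] q6 1.51 q1 -0.01 w 29.0 t 49.2
shift [-1.5  2.2 22.4] yaw -0.1
```

```bash
python3 -m crank '[[[-1.5,2,8,0,20],[-1.5,2,16,0,20],[-1.5,2,19,0,20],[-1.5,2,21,0,20],[-1.5,2,21,0,20]]]'
python3 -c "
from h import *
rel([623,-161,18],jaw_deg=85.1)"
python3 -m crank '[[[0,0,1,0,22],[0,0,1,0,32],[0,0,-1,0,50],[0,0,-3,0,60],[0,0,-3,0,60]]]' 
python3 -m crank '[[[0,0,-20,0,60],[0,0,-60,0,60],[0,0,-90,0,60],[0,0,-90,0,60],[0,0,-90,0,60]]]'
python3 -m crank '[[[-38,0,0,0,60],[-76,0,0,0,60],[-114,0,0,0,60],[-152,0,0,0,60],[-190,0,0,0,60]]]'
python3 -c "
from h import *
rel([601,-339.5,120],jaw_deg=86)
c=arm.capture('top'); [print(b) for b in bundles(c,29)]
a=c['pixels'][150:265,275:375]
cv2.imwrite('pics/t13.png',cv2.resize(a,None,fx=5.2,fy=5.2,interpolation=cv2.INTER_CUBIC)[:,:,::-1])"
```

```text
time_s: 49.62
ee_pos: [622.7, -160.9, 18.6]
tcp_rot: [-0.675, 0.738, -0.001, 0.014]
wrist_force: [-0.0, -0.5, -0.4]
width: 29.2
ee [ 622.7 -160.9   18.6] jaw -95.0 tilt [1.2  0.99] q6 1.51 q1 -0.01 w 29.2 t 49.62
shift [ 0.1 -0.3  0.6] yaw -0.1
time_s: 50.03
ee_pos: [623.3, -161.1, 22.6]
tcp_rot: [-0.675, 0.737, -0.001, 0.014]
wrist_force: [-0.1, -0.1, 0.2]
width: 59.6
time_s: 50.45
ee_pos: [622.8, -162.7, 115.6]
tcp_rot: [-0.675, 0.737, -0.004, 0.016]
wrist_force: [-0.3, -0.0, -0.7]
width: 59.9
time_s: 50.87
ee_pos: [638.5, 28.0, 118.1]
tcp_rot: [-0.675, 0.738, -0.003, 0.015]
wrist_force: [1.1, 0.0, -0.7]
width: 60.5
ee [638.5  28.  118.1] jaw -95.1 tilt [1.52 0.95] q6 1.2 q1 0.29 w 60.5 t 50.87
shift [369.3   4.7  -9. ] yaw -1.1
(597.6, -336.9, 86, 32, -3.7, [342, 183])
(611.6, -250.8, 88, 32, -2.5, [316, 178])
(618.0, -158.2, 85, 31, -3.1, [290, 176])
```

View pics/t13.png

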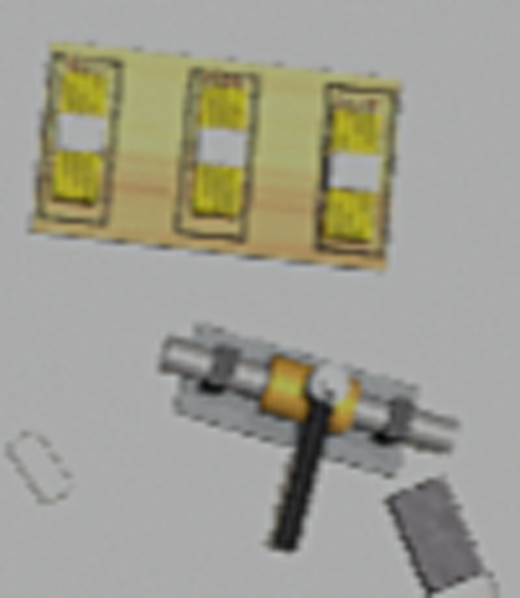

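All three bundles lie inside rectangles and the valve handle is square to the pipe. Bundle A (right, 355,170) sits about 5–6 mm off centre towards the robot and the middle rectangle, so I'm re-gripping it to centre it.

```bash
python3 -m crank '[[[38,0,0,0,60],[76,1,0,0,60],[114,2,0,0,60],[152,2,0,0,60],[190,2,0,0,60]]]'
python3 -m crank '[[[38,0,0,0,60],[76,1,0,0,60],[114,2,0,0,60],[152,2,0,0,60],[177,2,0,0,60]]]'
python3 -c "
from h import *
rel([601,-339.5,50],jaw_deg=85.5)"
```

```text
time_s: 51.33
ee_pos: [621.1, -156.3, 113.1]
tcp_rot: [-0.678, 0.735, -0.002, 0.016]
wrist_force: [1.1, -0.0, -0.4]
width: 59.8
time_s: 51.75
ee_pos: [603.0, -335.8, 107.7]
tcp_rot: [-0.677, 0.736, -0.001, 0.015]
wrist_force: [-0.4, -0.2, -0.5]
width: 60.1
ee [ 603.  -335.8  107.7] jaw -94.8 tilt [1.4  1.09] q6 1.79 q1 -0.29 w 60.1 t 51.75
shift [ 5.1  3.  57.5] yaw -0.3
```

```bash
python3 -m crank '[[[5,3,20,0,60],[5,3,40,0,60],[5,3,57,0,60],[5,3,57,0,60],[5,3,57,0,60]]]'
python3 -c "
from h import *
rel([601,-339.5,14],jaw_deg=85.5)"
```

```text
time_s: 52.17
ee_pos: [599.7, -339.3, 48.6]
tcp_rot: [-0.677, 0.736, 0.001, 0.014]
wrist_force: [-0.6, -0.5, 0.1]
width: 60.1
ee [ 599.7 -339.3   48.6] jaw -94.8 tilt [1.17 1.16] q6 1.8 q1 -0.29 w 60.1 t 52.17
shift [ 0.8 -0.6 34.6] yaw -0.3
```

```bash
python3 -m crank '[[[0,-1,15,0,60],[0,-1,28,0,60],[0,-1,33,0,60],[0,-1,33,0,50],[0,-1,33,0,45]]]'
python3 -m crank '[[[0,0,0,0,20],[0,0,0,0,20],[0,0,0,0,20],[0,0,0,0,20],[0,0,0,0,20]]]' 30
python3 -m crank '[[[0,0,0,0,20],[0,0,-4,0,20],[0,0,-6,0,20],[0,0,-6,0,20],[0,0,-6,0,20]]]'
python3 -c "
from h import *
rel([606,-345,20],jaw_deg=85.1)"
```

```text
time_s: 52.58
ee_pos: [601.6, -338.7, 15.9]
tcp_rot: [-0.677, 0.736, 0.0, 0.014]
wrist_force: [0.3, -0.6, 1.0]
width: 45.1
time_s: 53.0
ee_pos: [602.4, -338.9, 17.1]
tcp_rot: [-0.677, 0.736, -0.001, 0.015]
wrist_force: [-0.6, 0.8, 3.7]
width: 29.1
time_s: 53.42
ee_pos: [602.1, -339.0, 23.0]
tcp_rot: [-0.677, 0.736, -0.0, 0.015]
wrist_force: [-0.2, -0.4, -0.7]
width: 29.4
ee [ 602.1 -339.    23. ] jaw -94.8 tilt [1.27 1.1 ] q6 1.8 q1 -0.29 w 29.4 t 53.42
shift [ 5.7 -4.3  2.9] yaw 0.1
```

```bash
python3 -m crank '[[[3,-3,0,0,20],[5.2,-5.6,0,0,20],[5.2,-5.6,2,0,20],[5.2,-5.6,4,0,20],[5.2,-5.6,5,0,20]]]'
python3 -c "
from h import *
rel([607.3,-344.6,17.5],jaw_deg=85.1)"
python3 -m crank '[[[0,0,0,0,22],[0,0,0,0,32],[0,0,-1,0,50],[0,0,-3,0,60],[0,0,-3,0,60]]]' 
python3 -m crank '[[[0,0,-20,0,60],[0,0,-60,0,60],[0,0,-90,0,60],[0,0,-110,0,60],[0,0,-110,0,60]]]'
python3 -m crank '[[[-38,0,0,0,60],[-76,0,0,0,60],[-114,0,0,0,60],[-152,0,0,0,60],[-190,0,0,0,60]]]'
python3 -m crank '[[[-38,0,0,0,60],[-76,0,0,0,60],[-114,0,0,0,60],[-152,0,0,0,60],[-190,0,0,0,60]]]'
python3 -c "
from h import *
rel([607,-344,17],jaw_deg=85.1)
c=arm.capture('top'); [print(b) for b in bundles(c,29)]
cv2.imwrite('pics/t14.png',cv2.resize(c['pixels'][95:265,100:390],None,fx=2.7,fy=2.7,interpolation=cv2.INTER_CUBIC)[:,:,::-1])
c=arm.capture('side'); [print(b) for b in bundles(c,20)]"
```

```text
time_s: 53.83
ee_pos: [607.0, -344.5, 17.3]
tcp_rot: [-0.677, 0.736, 0.0, 0.014]
wrist_force: [-0.6, -0.2, -1.4]
width: 29.2
ee [ 607.  -344.5   17.3] jaw -94.8 tilt [1.22 1.13] q6 1.81 q1 -0.3 w 29.2 t 53.83
shift [ 0.  -0.3 -0.2] yaw 0.1
time_s: 54.25
ee_pos: [607.3, -344.7, 20.9]
tcp_rot: [-0.677, 0.736, -0.0, 0.015]
wrist_force: [0.7, 0.0, -0.0]
width: 59.9
time_s: 54.67
ee_pos: [607.7, -348.4, 137.9]
tcp_rot: [-0.677, 0.736, -0.006, 0.017]
wrist_force: [0.9, -0.1, 1.0]
width: 59.9
time_s: 55.08
ee_pos: [622.9, -157.4, 140.8]
tcp_rot: [-0.677, 0.736, -0.006, 0.017]
wrist_force: [0.6, -1.0, 0.1]
width: 60.2
time_s: 55.5
ee_pos: [638.1, 33.8, 143.7]
tcp_rot: [-0.677, 0.736, -0.006, 0.017]
wrist_force: [1.3, 0.5, -0.1]
width: 60.0
ee [638.1  33.8 143.7] jaw -94.7 tilt [1.82 0.81] q6 1.19 q1 0.3 w 60.0 t 55.5
shift [381.2   3.5 120.3] yaw 0.2
(602.3, -342.1, 86, 34, -4.2, [343, 182])
(611.6, -250.8, 88, 32, -2.5, [316, 178])
(618.0, -158.2, 85, 31, -3.1, [290, 176])
(598.7, -341.8, 93, 38, -4.8, [182, 265])
(609.9, -252.9, 97, 44, -0.6, [209, 254])
(615.4, -162.7, 97, 38, -6.5, [235, 242])
```

View pics/t14.png

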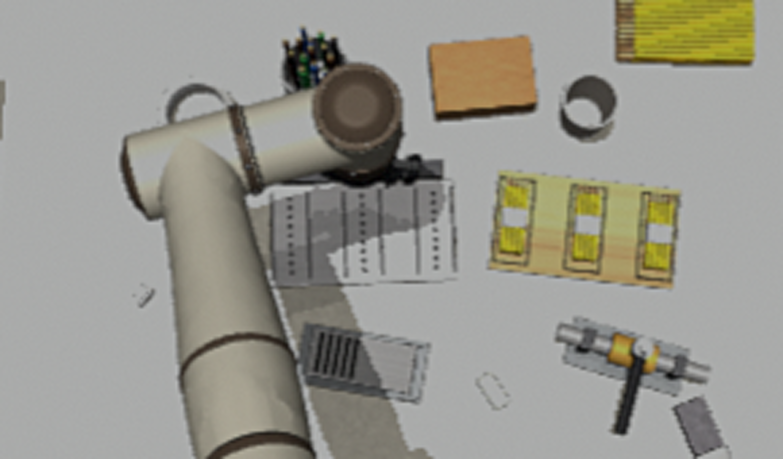

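The three bundles are centred in their rectangles, the bed is empty, the valve is shut and the treadle is up. The gripper is open and clear, so I'm handing in.

```bash
python3 -c "
from h import *
print(arm.observe()['wrist_force'].round(1)); print(arm.sign_off())"
```

```text
[ 0.9 -0.4  0.1]
the job is handed in; nothing more can be done
None
```

The job is done and handed in at about 55 s of the 210 s allowed.

**What I did**
- I laid the three bundles one to a lane with the valve shut.
- I turned the valve open until it met its stop.
- I held the treadle on its stop from about 25.7 to 30.9 s, at z 30.5 with about 25 N on it.
- I let the treadle up and turned the valve shut against its stop, where 24 N moved it no further.
- I then laid each bundle in its own rectangle on the packing board and released it.

**Last checks**
- **Bundles:** In the final views all three lie lengthwise inside their rectangles. They measure within about 3 mm of the centres once I allow for the bare pencil ends that the yellow mask misses. The top and side views agree to about 2–5 mm.
- **Bench:** The bed is empty, the handle is square to the pipe, the treadle is up, and the bystanders looked unmoved. The gripper is open with no contact force.

**What did not go cleanly**
- **Treadle:** My first press sagged to about 8 N and may have come off the stop, so I pressed again and held the full time from there.
- **Bundle A:** It first went down 5–6 mm off centre with a 15 N touch on the board. I re-gripped it and centred it.
- **Valve at the start:** The handle measured about 5–8° short of the shut stop. The stop I closed it to at the end was slightly beyond that starting position.

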